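Couple the cap to the buffer tank

TASK

Leaving its cam arms raised as they are, push the loose camlock coupling onto the grooved adaptor on top of the steel tank firmly until it is fully home on its stop, with the gasket squeezed flush, but do not ram it. Then swing its two cam arms right down, one after the other, without straining them, so that the coupling is locked on straight and tight. Leave the other things on the bench where they are.

Things in the scene. Friction and masses are not known exactly. Their poses are not given: they have to be found in the camera images.
- seat (a point): nominal point on the axis of the fixed steel tank's upright grooved adaptor, 138 mm above the bench, 48 mm above the tank's flat lid; z up. The coupling's mouth lies here when home, but the adaptor is screwed in by eye: it really stands up to 8 mm higher or lower than this. Tank 200 mm across; a 26 mm high capped port stands on its lid 72 mm off the axis, along this frame's +x.
- lip_top (a point): nominal centre of the adaptor's top, 40 mm above seat (really up to 8 mm higher or lower). Lip 45 mm across, 21 mm high, rim chamfered 3 x 5 mm; below it a groove 32 mm across, 18 mm high, then a 44 mm stub. An O-ring 15 mm below the top grips the bore (4 to 12 N; it stays where left); a gasket in its top gives 2 mm for 8 N more, then comes the stop: feel for it.
- coupling_mouth (a point): centre of the coupling's open mouth, in the plane of its lower rim. Loose aluminium coupling, about 0.5 kg, standing mouth down on the bench: a cup 56 mm across, 46 mm high (bore 47 mm across, 40 mm deep), with a round neck on top. z up along the axis; the cam arms' pivots lie at y = +30 mm (cam_a) and y = -30 mm (cam_b), z = 14 mm, and turn about x.
- coupling_grip (a point): centre of the coupling's neck, where to grip it: 34 mm across, 40 mm long (20 mm below to 20 mm above this point), on the axis, 66 mm above the mouth. Axes as for the mouth. The arms stick out along y, so grip with the fingers closing along x.
- gasket (a joint): squeeze of the rubber gasket (35 mm disc, 2 mm proud) in the adaptor's top, in m: 0 = free, -0.002 = pressed flush, the coupling fully home on its stop. Spring of 4 N per mm; over 30 N on it harms it. It may lift the coupling by about 1 mm when let go; the cams draw it back.
- cam_a (a joint): cam arm hinged at the +30 mm pivot; angle in rad: 0 = right down (hanging straight down beside the cup and stub, its stop), 1.57 = level, pointing outward, more = outward and up, 2.4 = upper stop. Starts at 1.8 to 2.2 and stays where left: stiff pivot, 0.07 N m, so about 2 N near the free end, more in the last part. Over 30 N strains it.
- cam_b (a joint): cam arm hinged at the -30 mm pivot; angle in rad: 0 = right down (hanging straight down beside the cup and stub, its stop), 1.57 = level, pointing outward, more = outward and up, 2.4 = upper stop. Starts at 1.8 to 2.2 and stays where left: stiff pivot, 0.07 N m, so about 2 N near the free end, more in the last part. Over 30 N strains it.
- cam_a_tip (a point): cam_a's middle line 52 mm from its pivot, near its free end: the arm is a flat brass bar 14 mm wide and 5 mm thick; its outer (upper, when level) face lies 6.5 mm outside the pivot's line.
- cam_b_tip (a point): the same point of cam_b
- wash_bottle: white plastic bottle, 68 mm across, 150 mm tall; origin under its centre; a bystander
- reagent_a: amber jar, 40 mm across, 70 mm tall; origin under its centre; a bystander
- reagent_b: second amber jar, 40 mm across, 70 mm tall; origin under its centre; a bystander
- vial: small amber vial, 26 mm across, 50 mm tall, between the task's things; origin under its centre; a bystander
- pipette: white hand pipette lying down, 212 mm long, 30 mm high; origin under its centre; a bystander
- dish: flat covered glass dish, 94 mm across, 16 mm high; origin under its centre; a bystander
Things that resemble listed ones, but are neither listed nor needed, are in the scene too. What is shaped like the part that bears coupling_mouth but orange is not meant.

How it is judged:
By the outcome, as a careful person would: the job done as asked, in the order asked, and still so for the second after the job is handed in, with the robot touching nothing.
It also fails if it takes over 72 s, if anything falls off the work surface, if the arm or the gripper's body presses on something with over 40 N, if the wrist force passes 120 N, or if a joint passes its speed limit or range.

ROBOT

A 7-joint arm with a two-finger parallel gripper is mounted at the origin on the work surface. World frame = base frame: x ahead of the robot, y to its left, z up, the work surface at z = 0. Lengths are in mm, angles in rad, forces in N, time in s.
With the tool pointing down it reaches from about 400 to 875 mm from the base axis. Payload 4.4 kg.
Tool frame: the origin (TCP) lies between the finger pads; the fingertips stand ctrl.tcp_to_tips ahead of it and the grasp point (between the pads) lies 8 mm behind it (ctrl.tcp_to_tips is the distance from the TCP to the fingertips, in mm); z points along the fingers, y is the direction in which the jaws open and shut (so a half turn about z gives the same grasp; the last joint's range is limited). The gripper opens to 85 mm and grips with 20 to 120 N. Pads are 22 mm wide; open, the fingers measure 114 mm over their backs; the gripper's body (76 mm by 85 mm) begins 54 mm behind the grasp point. The pads swing forward as they close: fully open they stand 13 mm farther back than shut.
Start: joints at [1.092, 0.628, 0.038, 1.517, -0.027, 0.996, -0.02], TCP at [260.792, -595.403, 242.313] pointing down, gripper open.
Joint ranges: [-3.06, 3.06], [-0.37, 2.12], [-1.25, 1.32], [0.18, 2.47], [-1.1, 4.24], [0.23, 1.98], [-2.94, 2.94]. Speed limits (rad/s): [2.57, 2.57, 3.14, 3.14, 3.14, 3.14, 3.14].

INTERFACE

Orientations are given as [roll, pitch, yaw] about the fixed x, y, z axes, in that order (R = Rz(yaw) Ry(pitch) Rx(roll)).
In Python, from cell import ctrl gives the robot as it stands.
- The arm moves only by the tool send_rows, never from a script. Its argument "rows" is a list of rows, each an object of numbers: "x", "y", "z": the shift along the world's x, y, z in cm; "roll": the turn about the world's z in degrees; "claw": the closure, from 0 (fully open) to 1 (shut). A call has 1 to 5 rows; each row is the pose to reach, as a shift and turn from the pose commanded when the call began; what a row does not reach only later rows make up. A row lasts 1/12 s, in which the tool goes at most 41.7 mm and 7.16 degrees, less where a joint would pass 70% of its speed; a pose out of reach is approached as far as the arm can. A call with a gripper value outside its range is refused whole. The fingers move at their own pace and stop on an object; the grip force is fixed at half the most. Time passes only in rows, so rows that repeat a pose let the fingers close. It gives the time, the measured TCP pose, the force and the opening at its end, in the units of the state.
- ctrl.read_state(): the state, without advancing time (a new reading comes with each control period).
- ctrl.get_image(name): name is "side" or "top" or "wrist"; returns (picture, depth): 400x640x3 uint8, blue, green, red; 400x640 float32, mm along the optical axis (not along the pixel's ray), 0 where there is no reading.
- ctrl.get_calibration(name): a dict with "intrinsics" (3x3 intrinsics, pixels), "T" (4x4, takes a point from camera to world coordinates). Camera axes: x right, y down, z forward; pixel columns grow to the right and rows downward; lengths in mm; the calibration is good to about 2 mm. A picture is of the moment at which its call begins: read the wrist's pose just before it. get_calibration takes no time and is no camera call; for the wrist camera it gives the pose at the moment of the call.
- ctrl.finish_job(): hands the job in, once; it reports no verdict.
Trained networks look in the newest picture that a camera, given by its name, has taken for a name from the list of things; names that differ only in an ending like _2 or _b are one class to them, and where a whole thing is asked for, a point or a joint stands for the part that bears it (a point fixed in the world has none). Each returns a list of dicts, best first, with "confidence" (0 to 1); they miss things now and then, are a little off and sometimes report something else, mostly with a low value. They report only what shows in the picture. A call takes as long as a camera call. They do not tell look-alikes from the thing itself.
- ctrl.recognise(camera, query): "uv" ([column, row] in pixels, amid what is visible of it).
- ctrl.regions_of(camera, query): "region" (400x640 bool, what is visible of it) and "uv" ([column, row] in pixels, amid what is visible of it).
- ctrl.place_of(camera, query): "uv" ([column, row] in pixels: a listed point, or the origin of a listed thing).
The state is a dict: "clock": time; "qpos": joint angles; "qd": joint speeds; "tau": joint torques, N m; "eef_pos": TCP position; "tool_rot": TCP orientation; "force": force on the tool from outside, world axes, zero at the start; "torque": the same for the moment, N m; "width": finger opening in mm.
Only numpy, scipy, OpenCV 4.12 (cv2) and the standard library are available. Lean on these libraries where they do the work, as an engineer would, in place of code of your own. Each camera call takes 0.05 s, during which the arm holds its last target. There are 200 camera calls.

## Working session

There is one attempt and no reset: what is moved stays moved. The work goes in short steps, Python scripts to look and compute and a tool call to move; the robot and the scene stay as the last step left them, time stands still between calls to the robot, and variables do not carry over. Pictures are saved under pics/ and viewed, on a budget of 10 in all, crops included, one or two more only if the job needs it, and the job is handed in when it is done.

Besides the shell and the picture viewer there is one more tool, called by a JSON object that holds its "api" and its "payload", one argument or row to a line. send_rows: Moves the arm, as the interface text tells. Its arguments: {"type":"object","properties":{"rows":{"type":"array"}},"required":["rows"]}

```bash
mkdir -p pics
cat > h.py <<'E'
from cell import ctrl
import numpy as np, cv2
def shot(c,name=None):
    im,d=ctrl.get_image(c)
    if name: cv2.imwrite(f'pics/{name}.png',im)
    return im,d
def world(c,uv,depth,cal=None):
    cal=cal or ctrl.get_calibration(c); K=np.array(cal['intrinsics']);T=np.array(cal['T'])
    p=np.linalg.inv(K)@np.array([uv[0],uv[1],1.])*depth
    return T[:3,:3]@p+T[:3,3]
def rayz(c,uv,z,cal=None):
    a=world(c,uv,0.,cal);b=world(c,uv,1000.,cal);return a+(b-a)*(z-a[2])/(b[2]-a[2])
def proj(c,P,cal=None):
    cal=cal or ctrl.get_calibration(c); K=np.array(cal['intrinsics']);T=np.linalg.inv(np.array(cal['T']))
    q=K@(T[:3,:3]@np.array(P)+T[:3,3]);return q[:2]/q[2]
E
python3 - <<'E'
from h import *
print(ctrl.read_state(), ctrl.tcp_to_tips)
np.set_printoptions(precision=1,suppress=True)
A=[]
for c in('top','side'):
    im,d=shot(c); A.append(im)
    for q in('seat','lip_top','coupling_mouth','coupling_grip','cam_a_tip','vial','wash_bottle','reagent_a','pipette','dish'):
        for r in ctrl.place_of(c,q)[:4]:
            u=np.array(r['uv']);i=np.clip(np.round(u).astype(int),0,[639,399]);dd=float(d[i[1],i[0]])
            print(c,q,u,round(r['confidence'],2),world(c,u,dd))
cv2.imwrite('pics/a.png',A[0]);cv2.imwrite('pics/b.png',A[1])
E
```

```text
{'clock': 0.0, 'qpos': array([ 1.09220844,  0.62931071,  0.03842304,  1.51837921, -0.0270124 ,
        0.9962983 , -0.01997479]), 'qd': array([-7.13516663e-04, -3.46360205e-04,  5.79789855e-04,  3.09263786e-05,
        7.66605876e-04,  1.11935002e-03, -1.48493509e-03]), 'tau': array([ 9.50051071e-04, -5.63395286e+01,  1.22620057e+00, -1.93439215e+01,
        1.09399142e-02,  1.06452414e-02, -7.36993570e-06]), 'eef_pos': array([ 260.55321981, -594.82987889,  241.40809083]), 'tool_rot': array([-3.13971425e+00,  1.66145846e-06,  4.12821392e-01]), 'force': array([ 0.27906114, -0.05090235, -0.91681911]), 'torque': array([ 0.02451047, -0.01373412, -0.02418222]), 'width': 85.41161498020566} 11.0
top seat [193.7 204.2] 0.93 [582.5 169.5 183.1]
top lip_top [185.1 206.6] 0.73 [577.4 186.7 183.1]
top coupling_mouth [328.3 285. ] 0.97 [ 418.3 -108.5  124.3]
top coupling_mouth [365.5 253.6] 0.95 [ 486.6 -194.3   86.8]
top coupling_mouth [337.5 209.8] 0.78 [ 581.3 -129.4  121.8]
top coupling_grip [372.6 248.5] 0.96 [ 498.1 -210.7   86.9]
top coupling_grip [326.4 291. ] 0.83 [ 405.7 -104.4  123.7]

[... 1018 characters left out ...]
80. ] 0.94 [ 595.3 -120.1  121.7]
side coupling_grip [365.  175.8] 0.89 [ 498.2 -194.2   84.4]
side coupling_grip [402.9 203.4] 0.74 [411.4 -88.7 117.7]
side cam_a_tip [410.  234.6] 0.56 [ 377.1 -105.9    1.6]
side cam_a_tip [359.6 201.6] 0.47 [ 502.2 -148.1   43.2]
side cam_a_tip [334.3 211.1] 0.4 [ 560.1 -142.7    3.4]
side vial [279.7 260.9] 0.67 [649.8  31.5  15.3]
side wash_bottle [286.7 304.7] 0.74 [580.4 208.6 172.3]
side wash_bottle [206.2 275.4] 0.63 [779.2 108.   37.7]
side reagent_a [269.  166.1] 0.96 [ 750.8 -242.1   30.7]
side reagent_a [251.  197.5] 0.7 [ 762.5 -125.    28.5]
side pipette [260.7 244.5] 0.69 [700.4   1.5  21.1]
side dish [369.7 141.8] 0.72 [ 502.2 -416.2   15.8]
```

View pics/a.png

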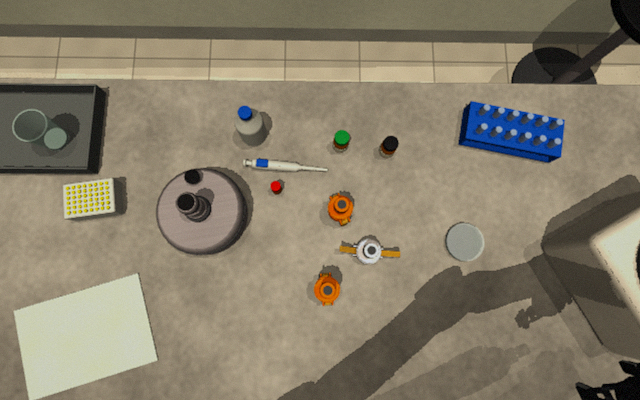

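View pics/b.png

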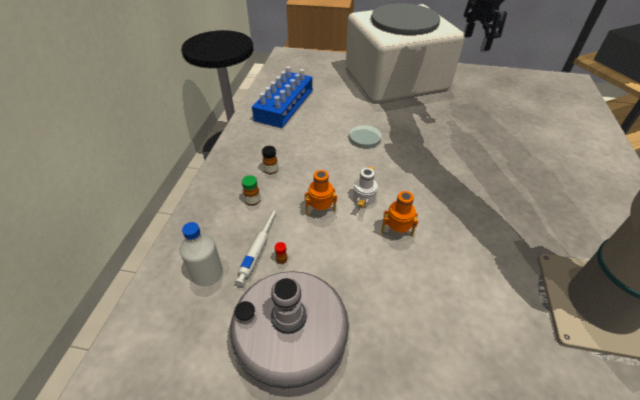

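The silver coupling stands at about (370,250) in the top view with its arms nearly along y. The adaptor stands on the tank at about (190,205). The two orange copies are not wanted. I'll go above the coupling.

{"api": "send_rows", "payload": {
  "rows": [
    {"x": 2.3,"y": 3.9,"roll": 6.6},
    {"x": 4.6,"y": 7.8,"roll": 13.2},
    {"x": 6.9,"y": 11.7,"roll": 19.8},
    {"x": 9.2,"y": 15.6,"roll": 26.4},
    {"x": 11.5,"y": 19.5,"roll": 33}
  ]
}}

```text
$.rows[0]: bad value
```

{"api": "send_rows", "payload": {
  "rows": [
    {"x": 2.3,"y": 3.9,"roll": 6.6},
    {"x": 4.6,"y": 7.8,"roll": 13.2},
    {"x": 6.9,"y": 11.7,"roll": 19.8},
    {"x": 9.2,"y": 15.6,"roll": 26.4},
    {"x": 11.5,"y": 19.5,"roll": 33.4}
  ]
}}

```text
$.rows[0]: bad value
```

{"api": "send_rows", "payload": {
  "rows": [
    {"z": 0},
    {"z": 0},
    {"z": 0}
  ]
}}

```text
$.rows[0]: bad value
```

Run:
```python
from h import *
np.set_printoptions(precision=1,suppress=True)
s=ctrl.read_state();print(s['clock'],s['eef_pos'],s['tool_rot'],s['force'])
im,d=shot('wrist','w1')
for q,z in(('coupling_mouth',0),('coupling_grip',66),('cam_a_tip',40)):
    for r in ctrl.place_of('wrist',q)[:4]:
        u=np.array(r['uv']);print(q,u,round(r['confidence'],2),rayz('wrist',u,z))
cal=ctrl.get_calibration('wrist')
# neck top: depth points with z 78..95
vv,uu=np.nonzero(d>0);K=np.array(cal['intrinsics']);T=np.array(cal['T'])
P=(np.linalg.inv(K)@np.vstack([uu,vv,np.ones_like(uu)]))*d[vv,uu];P=(T[:3,:3]@P).T+T[:3,3]
n=np.linalg.norm(P[:,:2]-[494,-200],axis=1)<90
for lo,hi in((80,95),(38,52),(20,38),(50,78)):
    m=n&(P[:,2]>lo)&(P[:,2]<hi);Q=P[m]
    if len(Q): print(lo,hi,m.sum(),Q.mean(0),Q.min(0),Q.max(0),cv2.minEnclosingCircle(Q[:,:2].astype(np.float32)))
np.save('P.npy',P)
```

```text
1.1 [ 260.8 -595.4  242.3] [-3.1 -0.   0.4] [-0.  -0.1 -0.1]
```

View pics/w1.png

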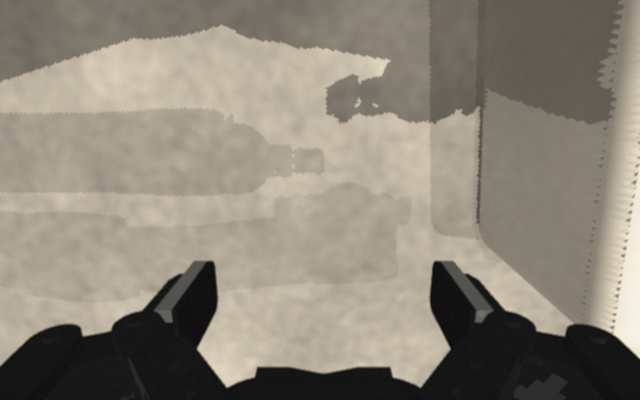

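The wrist picture shows only bare bench, because the rows were refused. I'll send them again with every key filled in.

{"api": "send_rows", "payload": {
  "rows": [
    {"x": 2.3,"y": 3.9,"z": 0,"roll": 6.6,"claw": 0},
    {"x": 4.6,"y": 7.8,"z": 0,"roll": 13.2,"claw": 0},
    {"x": 6.9,"y": 11.7,"z": 0,"roll": 19.8,"claw": 0},
    {"x": 9.2,"y": 15.6,"z": 0,"roll": 26.4,"claw": 0},
    {"x": 11.5,"y": 19.5,"z": 0,"roll": 33,"claw": 0}
  ]
}}

```text
clock: 1.72
eef_pos: [367.3, -414.3, 242.5]
tool_rot: [3.141, 0.0, 0.994]
force: [0.1, -0.8, 0.4]
width: 85.6
```

{"api": "send_rows", "payload": {
  "rows": [
    {"x": 2.3,"y": 3.9,"z": 0,"roll": 6.6,"claw": 0},
    {"x": 4.6,"y": 7.8,"z": 0,"roll": 13.2,"claw": 0},
    {"x": 6.9,"y": 11.7,"z": 0,"roll": 19.8,"claw": 0},
    {"x": 9.2,"y": 15.6,"z": 0,"roll": 26.4,"claw": 0},
    {"x": 11.5,"y": 19.5,"z": 0,"roll": 33.4,"claw": 0}
  ]
}}

```text
clock: 2.13
eef_pos: [473.2, -234.9, 242.7]
tool_rot: [3.141, 0.001, 1.577]
force: [1.1, -0.8, -0.2]
width: 85.5
```

{"api": "send_rows", "payload": {
  "rows": [
    {"x": 0,"y": 0,"z": 0,"roll": 0,"claw": 0},
    {"x": 0,"y": 0,"z": 0,"roll": 0,"claw": 0},
    {"x": 0,"y": 0,"z": 0,"roll": 0,"claw": 0}
  ]
}}

```text
clock: 2.38
eef_pos: [472.1, -237.2, 242.3]
tool_rot: [-3.141, 0.001, 1.571]
force: [0.9, 0.3, 0.1]
width: 85.5
```

```bash
cat > look.py <<'E'
from h import *
np.set_printoptions(precision=1,suppress=True)
s=ctrl.read_state();print(s['clock'],s['eef_pos'],s['tool_rot'],s['force'])
im,d=shot('wrist','w2')
cal=ctrl.get_calibration('wrist')
for q,z in(('coupling_mouth',0),('coupling_grip',66),('cam_a_tip',40)):
    for r in ctrl.place_of('wrist',q)[:4]:
        u=np.array(r['uv']);print(q,u,round(r['confidence'],2),rayz('wrist',u,z,cal))
vv,uu=np.nonzero(d>0);K=np.array(cal['intrinsics']);T=np.array(cal['T'])
P=(np.linalg.inv(K)@np.vstack([uu,vv,np.ones_like(uu)]))*d[vv,uu];P=(T[:3,:3]@P).T+T[:3,3]
n=np.linalg.norm(P[:,:2]-[494,-200],axis=1)<90
for lo,hi in((80,95),(38,52),(20,38),(50,78)):
    m=n&(P[:,2]>lo)&(P[:,2]<hi);Q=P[m]
    if len(Q): print(lo,hi,m.sum(),Q.mean(0),Q.min(0),Q.max(0),cv2.minEnclosingCircle(Q[:,:2].astype(np.float32)))
np.savez('P.npz',P=P,C=im[vv,uu])
E
python3 look.py
```

```text
2.3833 [ 472.1 -237.2  242.3] [-3.1  0.   1.6] [0.9 0.3 0.1]
coupling_mouth [628.9  73.5] 0.56 [ 770.5 -144.     0. ]
coupling_grip [499.3  55.5] 0.87 [ 611.6 -134.7   66. ]
coupling_grip [231.    4.9] 0.84 [400.6 -98.1  66. ]
coupling_grip [351.6 149.8] 0.65 [ 495.5 -209.4   66. ]
coupling_grip [626.9  72.7] 0.65 [ 716.  -147.7   66. ]
cam_a_tip [356.7  66.2] 0.77 [ 500.5 -140.2   40. ]
80 95 1395 [ 495.  -207.    85.8] [ 477.7 -224.5   80.1] [ 571.9 -150.2   88.6] ((524.5911865234375, -183.54476928710938), 55.39570999145508)
38 52 2360 [ 496.2 -196.4   44.4] [ 465.5 -282.4   38. ] [ 572.5 -137.3   51.9] ((520.859130859375, -210.90292358398438), 80.3750991821289)
20 38 1132 [ 498.6 -209.1   29.3] [ 469.2 -274.4   20.1] [ 563.2 -144.4   38. ] ((521.4263916015625, -209.41134643554688), 76.1563949584961)
50 78 577 [ 555.3 -157.7   60.5] [ 477.7 -207.    50.1] [ 575.1 -138.3   78. ] ((524.2732543945312, -179.28590393066406), 53.98385238647461)
```

View pics/w2.png

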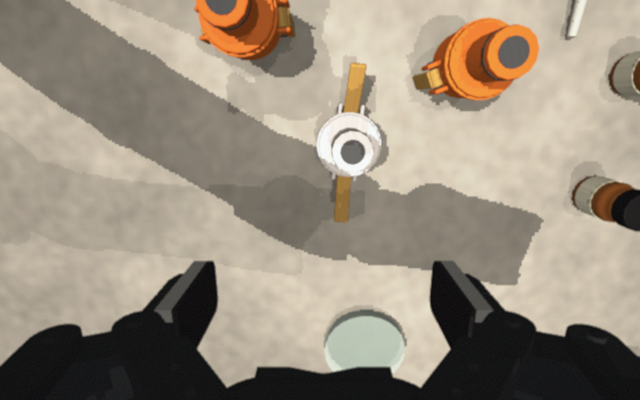

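Run:
```python
from h import *
np.set_printoptions(precision=2,suppress=True)
f=np.load('P.npz');P=f['P'];C=f['C'].astype(int)
n=np.linalg.norm(P[:,:2]-[495,-207],axis=1)
m=(n<25)&(abs(P[:,2]-86)<2.5);Q=P[m];print('neck',cv2.minEnclosingCircle(Q[:,:2].astype(np.float32)),Q.mean(0))
m=(n<32)&(abs(P[:,2]-46)<2.5);Q=P[m]
print('cup top',len(Q),Q.min(0),Q.max(0))
y=(C[:,2]-C[:,0]>60)&(n<85)&(P[:,2]>10)&(abs(P[:,0]-495)<25)
Q=P[y];print(len(Q),Q.min(0),Q.max(0))
a=Q[Q[:,1]>-207];b=Q[Q[:,1]<-207]
print(a.mean(0),b.mean(0))
v=np.polyfit(Q[:,1],Q[:,0],1);print('tilt deg',np.degrees(np.arctan(v[0])),np.polyval(v,-207))
# tank from top camera
im,d=shot('top');cal=ctrl.get_calibration('top')
def cloud(d,cal):
    vv,uu=np.nonzero(d>0);K=np.array(cal['intrinsics']);T=np.array(cal['T'])
    return ((T[:3,:3]@(np.linalg.inv(K)@np.vstack([uu,vv,np.ones_like(uu)])*d[vv,uu])).T+T[:3,3])
for c in('top','side'):
    if c=='side': _,d=shot('side')
    P=cloud(d,ctrl.get_calibration(c))
    n=np.linalg.norm(P[:,:2]-[582,175],axis=1)
    for lo,hi,r in((82,98,130),(108,124,100),(165,195,60)):
        Q=P[(n<r)&(P[:,2]>lo)&(P[:,2]<hi)]
        if len(Q)>3: print(c,lo,len(Q),cv2.minEnclosingCircle(Q[:,:2].astype(np.float32)),Q.mean(0),np.median(Q[:,2]))
```

```text
neck ((494.8074035644531, -207.94528198242188), 16.776294708251953) [ 494.6  -207.58   85.93]
cup top 1409 [ 467.43 -234.85   43.52] [ 522.13 -180.42   48.43]
1378 [ 481.6  -282.43   14.86] [ 507.85 -137.31   50.17]
[ 499.17 -157.46   36.5 ] [ 489.57 -261.51   32.75]
tilt deg 5.2471767432714715 494.5997190161498
top 82 4505 ((586.0001220703125, 186.8357391357422), 98.38311767578125) [579.84 183.52  88.97] 89.12862109974276
top 108 246 ((617.7994384765625, 192.30809020996094), 55.43892288208008) [633.22 192.16 113.34] 112.92979831165502
top 165 411 ((586.2606201171875, 187.3542938232422), 23.15730094909668) [584.79 184.79 180.9 ] 182.52925122034628
side 82 7589 ((587.633544921875, 188.94534301757812), 97.55963134765625) [579.69 204.99  88.93] 89.20511301690476
side 108 496 ((619.3271484375, 194.16824340820312), 56.08826446533203) [630.56 202.47 113.45] 113.15335756946774
side 165 722 ((587.5489501953125, 188.9188995361328), 23.03514862060547) [585.74 193.94 180.55] 182.89063837209764
```

{"api": "send_rows", "payload": {
  "rows": [
    {"x": 2.26,"y": 2.97,"z": 0,"roll": -5.2,"claw": 0},
    {"x": 2.26,"y": 2.97,"z": -4,"roll": -5.2,"claw": 0},
    {"x": 2.26,"y": 2.97,"z": -8,"roll": -5.2,"claw": 0},
    {"x": 2.26,"y": 2.97,"z": -12,"roll": -5.2,"claw": 0},
    {"x": 2.26,"y": 2.97,"z": -12,"roll": -5.2,"claw": 0}
  ]
}}

```text
clock: 3.1
eef_pos: [489.8, -205.5, 115.6]
tool_rot: [-3.128, -0.004, 1.48]
force: [-0.7, 0.4, -0.1]
width: 85.5
```

```bash
sed -i "s/'w2'/'w3'/" look.py
python3 - <<'E'
from h import *
np.set_printoptions(precision=2,suppress=True)
s=ctrl.read_state();print(s['clock'],s['eef_pos'],s['tool_rot'],s['force'],s['width'])
E
```

```text
3.1 [ 489.77 -205.51  115.55] [-3.13 -0.    1.48] [-0.65  0.42 -0.07] 85.53971683390441
```

{"api": "send_rows", "payload": {
  "rows": [
    {"x": 0,"y": 0,"z": 0,"roll": 0,"claw": 0},
    {"x": 0,"y": 0,"z": 0,"roll": 0,"claw": 0}
  ]
}}

```text
clock: 3.27
eef_pos: [496.2, -207.5, 124.0]
tool_rot: [3.139, 0.001, 1.48]
force: [0.8, -0.0, 0.8]
width: 85.5
```

{"api": "send_rows", "payload": {
  "rows": [
    {"x": 0,"y": 0,"z": -1.5,"roll": 0,"claw": 0},
    {"x": 0,"y": 0,"z": -3,"roll": 0,"claw": 0},
    {"x": 0,"y": 0,"z": -4.5,"roll": 0,"claw": 0},
    {"x": 0,"y": 0,"z": -5.5,"roll": 0,"claw": 0},
    {"x": 0,"y": 0,"z": -6.0,"roll": 0,"claw": 0}
  ]
}}

```text
clock: 3.68
eef_pos: [496.2, -207.5, 63.6]
tool_rot: [3.139, 0.001, 1.48]
force: [-0.1, 0.0, -0.1]
width: 85.2
```

{"api": "send_rows", "payload": {
  "rows": [
    {"x": 0,"y": 0,"z": 0,"roll": 0,"claw": 0},
    {"x": 0,"y": 0,"z": 0,"roll": 0,"claw": 0},
    {"x": 0,"y": 0,"z": 0,"roll": 0,"claw": 0.3},
    {"x": 0,"y": 0,"z": 0,"roll": 0,"claw": 0.5},
    {"x": 0,"y": 0,"z": 0,"roll": 0,"claw": 1}
  ]
}}

```text
clock: 4.1
eef_pos: [495.5, -206.9, 63.0]
tool_rot: [3.14, 0.0, 1.481]
force: [-0.0, 0.8, -0.0]
width: 51.5
```

{"api": "send_rows", "payload": {
  "rows": [
    {"x": 0,"y": 0,"z": 0,"roll": 0,"claw": 1},
    {"x": 0,"y": 0,"z": 0,"roll": 0,"claw": 1},
    {"x": 0,"y": 0,"z": 0,"roll": 0,"claw": 1},
    {"x": 0,"y": 0,"z": 0,"roll": 0,"claw": 1}
  ]
}}

```text
clock: 4.43
eef_pos: [495.4, -206.9, 62.8]
tool_rot: [3.141, 0.0, 1.481]
force: [-0.8, -0.3, 5.1]
width: 32.5
```

{"api": "send_rows", "payload": {
  "rows": [
    {"x": 0,"y": 0,"z": 1,"roll": 0,"claw": 1},
    {"x": 0,"y": 0,"z": 3,"roll": 0,"claw": 1},
    {"x": 0,"y": 0,"z": 6,"roll": 0,"claw": 1},
    {"x": 0,"y": 0,"z": 9,"roll": 0,"claw": 1},
    {"x": 0,"y": 0,"z": 12,"roll": 0,"claw": 1}
  ]
}}

```text
clock: 4.85
eef_pos: [493.7, -206.3, 183.0]
tool_rot: [-3.139, -0.001, 1.481]
force: [1.4, -0.6, -5.3]
width: 32.6
```

{"api": "send_rows", "payload": {
  "rows": [
    {"x": 1,"y": 2,"z": 3,"roll": 1,"claw": 1},
    {"x": 2,"y": 5,"z": 6,"roll": 2,"claw": 1},
    {"x": 3,"y": 8,"z": 9,"roll": 3,"claw": 1},
    {"x": 4,"y": 11,"z": 10,"roll": 4,"claw": 1},
    {"x": 5,"y": 14,"z": 10,"roll": 5.2,"claw": 1}
  ]
}}

```text
clock: 5.27
eef_pos: [546.6, -65.1, 285.9]
tool_rot: [3.136, 0.0, 1.572]
force: [1.2, 0.7, -6.4]
width: 32.6
```

{"api": "send_rows", "payload": {
  "rows": [
    {"x": 1,"y": 3,"z": 0,"roll": 0,"claw": 1},
    {"x": 2,"y": 6,"z": 0,"roll": 0,"claw": 1},
    {"x": 3,"y": 9,"z": 0,"roll": 0,"claw": 1},
    {"x": 4,"y": 12,"z": 0,"roll": 0,"claw": 1},
    {"x": 4,"y": 15,"z": 0,"roll": 0,"claw": 1}
  ]
}}

```text
clock: 5.68
eef_pos: [585.7, 84.3, 281.5]
tool_rot: [-3.141, 0.0, 1.571]
force: [0.5, 0.4, -4.7]
width: 32.3
```

{"api": "send_rows", "payload": {
  "rows": [
    {"x": 0,"y": 0,"z": 0,"roll": 0,"claw": 1},
    {"x": 0,"y": 0,"z": 0,"roll": 0,"claw": 1},
    {"x": 0,"y": 0,"z": 0,"roll": 0,"claw": 1},
    {"x": 0,"y": 0,"z": 0,"roll": 0,"claw": 1}
  ]
}}

```text
clock: 6.02
eef_pos: [584.5, 81.3, 281.8]
tool_rot: [-3.14, 0.002, 1.57]
force: [0.7, -1.2, -5.0]
width: 32.6
```

```bash
cat >> h.py <<'E'
def cloud(c,d,cal=None):
    cal=cal or ctrl.get_calibration(c);vv,uu=np.nonzero(d>0);K=np.array(cal['intrinsics']);T=np.array(cal['T'])
    return ((T[:3,:3]@(np.linalg.inv(K)@np.vstack([uu,vv,np.ones_like(uu)])*d[vv,uu])).T+T[:3,3])
E
python3 - <<'E'
from h import *
from scipy.optimize import least_squares
np.set_printoptions(precision=2,suppress=True)
s=ctrl.read_state();print(s['clock'],s['eef_pos'],s['tool_rot'],s['force'],s['width'])
im,d=shot('wrist','w3');P=cloud('wrist',d)
for lo,hi,r in((82,98,130),(108,124,100),(172,195,40)):
    Q=P[(np.linalg.norm(P[:,:2]-[586,187],axis=1)<r)&(P[:,2]>lo)&(P[:,2]<hi)]
    if len(Q)>3: print(lo,len(Q),cv2.minEnclosingCircle(Q[:,:2].astype(np.float32)),Q.mean(0),np.percentile(Q[:,2],[5,50,95]),Q.min(0),Q.max(0))
for q in('lip_top','coupling_mouth'):
  for r in ctrl.place_of('wrist',q)[:2]: print(q,r['uv'],r['confidence'],rayz('wrist',r['uv'],183))
E
```

```text
6.0167 [584.48  81.28 281.8 ] [-3.14  0.    1.57] [ 0.74 -1.17 -5.  ] 32.59048177566818
82 21866 ((588.114013671875, 187.2138214111328), 97.13383483886719) [582.54 167.92  89.76] [86.42 90.03 91.35] [491.06  91.63  82.01] [684.75 230.14  97.72]
108 1836 ((620.587890625, 191.37457275390625), 55.909751892089844) [651.31 196.94 113.87] [111.83 113.95 115.42] [566.15 163.78 108.15] [675.08 216.9  123.77]
172 4604 ((587.9744262695312, 187.67208862304688), 22.52552604675293) [587.89 186.5  183.37] [178.08 184.4  185.93] [565.55 165.18 172.08] [610.36 207.33 187.41]
lip_top [328.7, 37.3] 0.97 [587.93 186.39 183.  ]
lip_top [323.4, 103.1] 0.28 [584.76 149.04 183.  ]
```

View pics/w3.png

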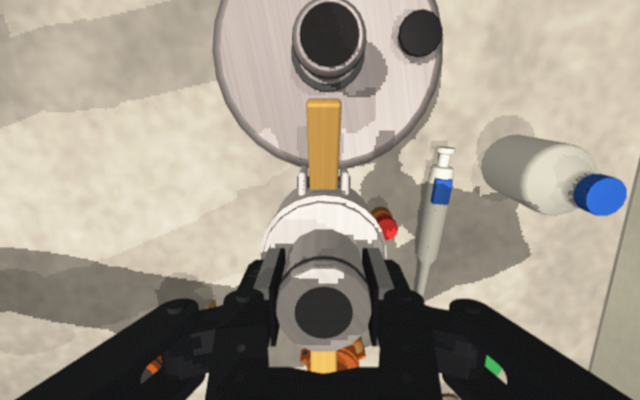

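The adaptor's top is at about (328,37), centre (588,187,184.5). The coupling sits squarely in the fingers. Next I measure the held coupling in this same picture.

Run:
```python
from h import *
np.set_printoptions(precision=2,suppress=True)
s=ctrl.read_state()
im,d=shot('wrist');P=cloud('wrist',d);C=im[d>0].astype(int)
t=np.array(s['eef_pos']);R=P-t
br=C.max(1)>75
n=np.linalg.norm(R[:,:2],axis=1)
m=(n<24)&br&(R[:,2]>18)&(R[:,2]<32);Q=R[m];print('neck top',len(Q),cv2.minEnclosingCircle(Q[:,:2].astype(np.float32)),Q.mean(0),Q.min(0),Q.max(0))
m=(n<34)&br&(abs(R[:,2]+17)<4)&(R[:,1]>0);Q=R[m];print('cup top',len(Q),Q.min(0),Q.max(0),np.median(Q[:,2]))
y=(C[:,2]-C[:,0]>60)&(n<90)&(n>30)&(R[:,1]>25)&(abs(R[:,0])<25);Q=R[y];print('arm+y',Q.min(0),Q.max(0),Q.mean(0))
v=np.polyfit(Q[:,1],Q[:,2],1);w=np.polyfit(Q[:,1],Q[:,0],1);print('elev deg',np.degrees(np.arctan(v[0])),'dir',np.degrees(np.arctan(w[0])),np.polyval(w,0))
# gripper profile: dark points, lateral |x| by height
k=(~br)&(n<130)&(R[:,2]>-20)
for z in range(-15,80,8):
    q=R[k&(abs(R[:,2]-z)<4)]
    if len(q): print(z,len(q),q[:,0].min(),q[:,0].max(),q[:,1].min(),q[:,1].max())
```

```text
neck top 4931 ((0.004564824514091015, 2.6129610538482666), 22.902006149291992) [-0.03  3.32 22.84] [-21.41 -17.06  18.  ] [21.53 17.07 31.97]
cup top 3576 [-27.35   0.94 -20.98] [ 27.57  27.94 -13.  ] -17.053727726457254
arm+y [ -15.23   29.36 -193.05] [  6.81  70.06 -12.13] [ -0.09  52.32 -25.28]
elev deg 35.213236385067866 dir 0.21815088028843183 -0.2918806669437179
-7 84 -17.657561954191692 25.575881198470256 2.958316569492567 11.66277468601048
1 363 -29.448905991711854 29.75571486630372 2.6424136371965403 11.859332766318218
9 464 -29.487181379315416 29.854628319439712 3.113857200877092 12.017837065419187
17 857 -29.505839998764145 29.823220356869456 -10.68283875422749 17.548924284333637
25 3360 -26.36136394355458 25.787702929784587 -10.8300886829184 12.107691499840726
33 1559 -46.39482751236767 42.504132804230494 -6.725395911292992 14.318371449329206
41 5342 -50.336158012185024 50.498694673853834 -12.38026893401404 14.526308312616905
49 7570 -53.42327111318241 53.538314969796716 -12.478221277164337 16.100456027115143
57 5042 -56.573114667321875 56.932525858228814 -7.71242666578668 18.35195166571127
65 9808 -60.14285276206169 61.02906695558568 0.19150626410115024 18.54295816404563
73 7435 -61.9744170814738 61.79903776125502 8.17672716825139 18.553939356265076
```

{"api": "send_rows", "payload": {
  "rows": [
    {"x": 0.1,"y": 3,"z": 0,"roll": 0,"claw": 1},
    {"x": 0.2,"y": 6,"z": 0,"roll": 0,"claw": 1},
    {"x": 0.3,"y": 8.5,"z": 0,"roll": 0,"claw": 1},
    {"x": 0.33,"y": 10,"z": 0,"roll": 0,"claw": 1},
    {"x": 0.33,"y": 10.62,"z": -0.5,"roll": 0,"claw": 1}
  ]
}}

```text
clock: 6.63
eef_pos: [588.5, 192.9, 278.2]
tool_rot: [3.14, -0.003, 1.575]
force: [0.0, 0.5, -5.0]
width: 32.3
```

{"api": "send_rows", "payload": {
  "rows": [
    {"x": 0,"y": 0,"z": -0.5,"roll": 0,"claw": 1},
    {"x": 0,"y": 0,"z": -1,"roll": 0,"claw": 1},
    {"x": 0,"y": 0,"z": -1.5,"roll": 0,"claw": 1},
    {"x": 0,"y": 0,"z": -1.8,"roll": 0,"claw": 1},
    {"x": 0,"y": 0,"z": -2,"roll": 0,"claw": 1}
  ]
}}

```text
clock: 7.05
eef_pos: [588.3, 187.5, 256.4]
tool_rot: [-3.14, 0.001, 1.569]
force: [0.1, 0.3, -6.0]
width: 32.4
```

{"api": "send_rows", "payload": {
  "rows": [
    {"x": 0,"y": 0,"z": 0,"roll": 0,"claw": 1},
    {"x": 0,"y": 0,"z": 0,"roll": 0,"claw": 1},
    {"x": 0,"y": 0,"z": 0,"roll": 0,"claw": 1}
  ]
}}

```text
clock: 7.3
eef_pos: [588.6, 189.2, 257.6]
tool_rot: [3.141, -0.0, 1.571]
force: [-0.3, 1.2, -5.5]
width: 32.8
```

{"api": "send_rows", "payload": {
  "rows": [
    {"x": -0.08,"y": -0.15,"z": -0.2,"roll": 0,"claw": 1},
    {"x": -0.08,"y": -0.15,"z": -0.4,"roll": 0,"claw": 1},
    {"x": -0.08,"y": -0.15,"z": -0.6,"roll": 0,"claw": 1},
    {"x": -0.08,"y": -0.15,"z": -0.8,"roll": 0,"claw": 1},
    {"x": -0.08,"y": -0.15,"z": -0.9,"roll": 0,"claw": 1}
  ]
}}

```text
clock: 7.72
eef_pos: [587.4, 187.8, 247.9]
tool_rot: [-3.141, 0.0, 1.572]
force: [1.4, -0.5, -6.0]
width: 32.7
```

{"api": "send_rows", "payload": {
  "rows": [
    {"x": 0,"y": 0,"z": -0.1,"roll": 0,"claw": 1},
    {"x": 0,"y": 0,"z": -0.2,"roll": 0,"claw": 1},
    {"x": 0,"y": 0,"z": -0.3,"roll": 0,"claw": 1}
  ]
}}

```text
clock: 7.97
eef_pos: [587.6, 188.0, 245.2]
tool_rot: [3.142, -0.0, 1.572]
force: [-0.8, -0.1, -5.1]
width: 32.8
```

{"api": "send_rows", "payload": {
  "rows": [
    {"x": 0,"y": 0,"z": -0.1,"roll": 0,"claw": 1},
    {"x": 0,"y": 0,"z": -0.2,"roll": 0,"claw": 1},
    {"x": 0,"y": 0,"z": -0.3,"roll": 0,"claw": 1},
    {"x": 0,"y": 0,"z": -0.4,"roll": 0,"claw": 1}
  ]
}}

```text
clock: 8.3
eef_pos: [587.6, 187.9, 241.2]
tool_rot: [3.142, -0.0, 1.572]
force: [-0.4, 0.1, -5.8]
width: 32.8
```

{"api": "send_rows", "payload": {
  "rows": [
    {"x": 0,"y": 0,"z": -0.1,"roll": 0,"claw": 1},
    {"x": 0,"y": 0,"z": -0.2,"roll": 0,"claw": 1},
    {"x": 0,"y": 0,"z": -0.3,"roll": 0,"claw": 1},
    {"x": 0,"y": 0,"z": -0.4,"roll": 0,"claw": 1}
  ]
}}

```text
clock: 8.63
eef_pos: [587.6, 187.9, 237.2]
tool_rot: [3.142, -0.0, 1.572]
force: [0.1, 0.0, -5.6]
width: 32.4
```

{"api": "send_rows", "payload": {
  "rows": [
    {"x": 0,"y": 0,"z": -0.1,"roll": 0,"claw": 1},
    {"x": 0,"y": 0,"z": -0.2,"roll": 0,"claw": 1},
    {"x": 0,"y": 0,"z": -0.3,"roll": 0,"claw": 1},
    {"x": 0,"y": 0,"z": -0.4,"roll": 0,"claw": 1},
    {"x": 0,"y": 0,"z": -0.5,"roll": 0,"claw": 1}
  ]
}}

```text
clock: 9.05
eef_pos: [587.8, 188.1, 232.9]
tool_rot: [3.141, -0.0, 1.572]
force: [-0.6, 0.1, 1.1]
width: 32.6
```

{"api": "send_rows", "payload": {
  "rows": [
    {"x": 0,"y": 0,"z": -0.1,"roll": 0,"claw": 1},
    {"x": 0,"y": 0,"z": -0.2,"roll": 0,"claw": 1},
    {"x": 0,"y": 0,"z": -0.3,"roll": 0,"claw": 1},
    {"x": 0,"y": 0,"z": -0.4,"roll": 0,"claw": 1},
    {"x": 0,"y": 0,"z": -0.5,"roll": 0,"claw": 1}
  ]
}}

```text
clock: 9.47
eef_pos: [587.9, 188.1, 227.5]
tool_rot: [3.141, -0.0, 1.572]
force: [-0.1, -0.4, 2.1]
width: 32.6
```

{"api": "send_rows", "payload": {
  "rows": [
    {"x": 0,"y": 0,"z": -0.15,"roll": 0,"claw": 1},
    {"x": 0,"y": 0,"z": -0.3,"roll": 0,"claw": 1},
    {"x": 0,"y": 0,"z": -0.45,"roll": 0,"claw": 1},
    {"x": 0,"y": 0,"z": -0.6,"roll": 0,"claw": 1},
    {"x": 0,"y": 0,"z": -0.75,"roll": 0,"claw": 1}
  ]
}}

```text
clock: 9.88
eef_pos: [587.8, 188.0, 219.7]
tool_rot: [3.141, -0.0, 1.572]
force: [1.0, -0.0, 2.5]
width: 32.6
```

{"api": "send_rows", "payload": {
  "rows": [
    {"x": 0,"y": 0,"z": -0.1,"roll": 0,"claw": 1},
    {"x": 0,"y": 0,"z": -0.2,"roll": 0,"claw": 1},
    {"x": 0,"y": 0,"z": -0.3,"roll": 0,"claw": 1},
    {"x": 0,"y": 0,"z": -0.4,"roll": 0,"claw": 1},
    {"x": 0,"y": 0,"z": -0.5,"roll": 0,"claw": 1}
  ]
}}

```text
clock: 10.3
eef_pos: [587.7, 188.0, 214.7]
tool_rot: [3.141, -0.0, 1.572]
force: [0.3, 0.5, 1.2]
width: 32.5
```

{"api": "send_rows", "payload": {
  "rows": [
    {"x": 0,"y": 0,"z": -0.05,"roll": 0,"claw": 1},
    {"x": 0,"y": 0,"z": -0.1,"roll": 0,"claw": 1},
    {"x": 0,"y": 0,"z": -0.15,"roll": 0,"claw": 1},
    {"x": 0,"y": 0,"z": -0.2,"roll": 0,"claw": 1},
    {"x": 0,"y": 0,"z": -0.25,"roll": 0,"claw": 1}
  ]
}}

```text
clock: 10.72
eef_pos: [587.6, 187.9, 212.3]
tool_rot: [3.142, -0.0, 1.572]
force: [1.2, 0.8, 0.7]
width: 32.5
```

{"api": "send_rows", "payload": {
  "rows": [
    {"x": 0,"y": 0,"z": -0.05,"roll": 0,"claw": 1},
    {"x": 0,"y": 0,"z": -0.1,"roll": 0,"claw": 1},
    {"x": 0,"y": 0,"z": -0.15,"roll": 0,"claw": 1}
  ]
}}

```text
clock: 10.97
eef_pos: [587.6, 187.9, 210.8]
tool_rot: [3.142, -0.0, 1.572]
force: [0.9, 0.5, 0.7]
width: 32.6
```

{"api": "send_rows", "payload": {
  "rows": [
    {"x": 0,"y": 0,"z": -0.05,"roll": 0,"claw": 1},
    {"x": 0,"y": 0,"z": -0.1,"roll": 0,"claw": 1}
  ]
}}

```text
clock: 11.13
eef_pos: [587.6, 187.9, 209.8]
tool_rot: [3.142, -0.0, 1.572]
force: [0.4, 0.8, 0.4]
width: 32.3
```

{"api": "send_rows", "payload": {
  "rows": [
    {"x": 0,"y": 0,"z": -0.05,"roll": 0,"claw": 1},
    {"x": 0,"y": 0,"z": -0.1,"roll": 0,"claw": 1}
  ]
}}

```text
clock: 11.3
eef_pos: [587.6, 187.9, 208.8]
tool_rot: [3.142, -0.0, 1.572]
force: [0.3, 0.9, 1.8]
width: 32.6
```

{"api": "send_rows", "payload": {
  "rows": [
    {"x": 0,"y": 0,"z": -0.05,"roll": 0,"claw": 1},
    {"x": 0,"y": 0,"z": -0.1,"roll": 0,"claw": 1}
  ]
}}

```text
clock: 11.47
eef_pos: [587.6, 187.9, 207.8]
tool_rot: [3.142, -0.0, 1.572]
force: [0.2, 1.1, 0.6]
width: 32.6
```

{"api": "send_rows", "payload": {
  "rows": [
    {"x": 0,"y": 0,"z": -0.05,"roll": 0,"claw": 1},
    {"x": 0,"y": 0,"z": -0.1,"roll": 0,"claw": 1}
  ]
}}

```text
clock: 11.63
eef_pos: [587.5, 187.9, 207.0]
tool_rot: [3.142, -0.0, 1.572]
force: [0.1, 0.2, 3.2]
width: 32.4
```

{"api": "send_rows", "payload": {
  "rows": [
    {"x": 0,"y": 0,"z": -0.05,"roll": 0,"claw": 1},
    {"x": 0,"y": 0,"z": -0.1,"roll": 0,"claw": 1}
  ]
}}

```text
clock: 11.8
eef_pos: [587.6, 187.9, 206.2]
tool_rot: [3.141, -0.0, 1.572]
force: [-1.0, -0.2, 5.4]
width: 32.2
```

{"api": "send_rows", "payload": {
  "rows": [
    {"x": 0,"y": 0,"z": -0.05,"roll": 0,"claw": 1},
    {"x": 0,"y": 0,"z": -0.05,"roll": 0,"claw": 1}
  ]
}}

```text
clock: 11.97
eef_pos: [587.6, 187.9, 205.8]
tool_rot: [3.141, -0.0, 1.572]
force: [-0.8, -0.4, 4.2]
width: 32.9
```

{"api": "send_rows", "payload": {
  "rows": [
    {"x": 0,"y": 0,"z": -0.05,"roll": 0,"claw": 1},
    {"x": 0,"y": 0,"z": -0.05,"roll": 0,"claw": 1}
  ]
}}

```text
clock: 12.13
eef_pos: [587.6, 187.9, 205.6]
tool_rot: [3.141, -0.0, 1.572]
force: [-1.0, -0.3, 7.0]
width: 32.6
```

{"api": "send_rows", "payload": {
  "rows": [
    {"x": 0,"y": 0,"z": -0.05,"roll": 0,"claw": 1},
    {"x": 0,"y": 0,"z": -0.05,"roll": 0,"claw": 1}
  ]
}}

```text
clock: 12.3
eef_pos: [587.6, 187.9, 205.6]
tool_rot: [3.141, 0.0, 1.572]
force: [-2.1, -0.0, 9.1]
width: 32.8
```

{"api": "send_rows", "payload": {
  "rows": [
    {"x": 0,"y": 0,"z": -0.05,"roll": 0,"claw": 1},
    {"x": 0,"y": 0,"z": -0.05,"roll": 0,"claw": 1}
  ]
}}

```text
clock: 12.47
eef_pos: [587.6, 188.0, 205.6]
tool_rot: [3.141, 0.0, 1.572]
force: [-2.4, -0.7, 12.0]
width: 32.7
```

{"api": "send_rows", "payload": {
  "rows": [
    {"x": 0,"y": 0,"z": -0.05,"roll": 0,"claw": 1},
    {"x": 0,"y": 0,"z": -0.1,"roll": 0,"claw": 1},
    {"x": 0,"y": 0,"z": -0.1,"roll": 0,"claw": 1}
  ]
}}

```text
clock: 12.72
eef_pos: [587.6, 188.0, 205.5]
tool_rot: [3.14, 0.0, 1.571]
force: [-3.5, -1.6, 18.4]
width: 32.4
```

{"api": "send_rows", "payload": {
  "rows": [
    {"x": 0,"y": 0,"z": 0.15,"roll": 0,"claw": 1},
    {"x": 0,"y": 0,"z": 0.25,"roll": 0,"claw": 1},
    {"x": 0,"y": 0,"z": 0.25,"roll": 0,"claw": 0.5},
    {"x": 0,"y": 0,"z": 0.25,"roll": 0,"claw": 0},
    {"x": 0,"y": 0,"z": 0.25,"roll": 0,"claw": 0}
  ]
}}

```text
clock: 13.13
eef_pos: [587.1, 187.6, 204.6]
tool_rot: [-3.14, 0.001, 1.572]
force: [-1.4, -0.2, 0.4]
width: 65.6
```

{"api": "send_rows", "payload": {
  "rows": [
    {"x": 0,"y": 0,"z": 0,"roll": 0,"claw": 0},
    {"x": 0,"y": 0,"z": 0,"roll": 0,"claw": 0},
    {"x": 0,"y": 0,"z": 1,"roll": 0,"claw": 0},
    {"x": 0,"y": 0,"z": 3,"roll": 0,"claw": 0},
    {"x": 0,"y": 0,"z": 6,"roll": 0,"claw": 0}
  ]
}}

```text
clock: 13.55
eef_pos: [586.0, 187.2, 264.1]
tool_rot: [-3.136, 0.002, 1.572]
force: [-0.6, 0.7, 0.5]
width: 85.3
```

{"api": "send_rows", "payload": {
  "rows": [
    {"x": 0,"y": -3,"z": 3,"roll": 0,"claw": 0},
    {"x": 0,"y": -6,"z": 6,"roll": 0,"claw": 0},
    {"x": 0,"y": -9,"z": 8,"roll": 0,"claw": 0},
    {"x": 0,"y": -9,"z": 8,"roll": 0,"claw": 0},
    {"x": 0,"y": -9,"z": 8,"roll": 0,"claw": 0}
  ]
}}

```text
clock: 13.97
eef_pos: [588.5, 95.6, 347.6]
tool_rot: [3.138, 0.0, 1.567]
force: [-0.6, 0.3, -0.7]
width: 85.3
```

Run:
```python
from h import *
np.set_printoptions(precision=1,suppress=True)
s=ctrl.read_state();t=np.array(s['eef_pos']);print(s['clock'],t,s['tool_rot'],s['force'],s['width'])
im,d=shot('wrist','w4');P=cloud('wrist',d);C=im[d>0].astype(int);R=P-t
br=C.max(1)>75
n=np.linalg.norm(R[:,:2],axis=1)
k=(~br)&(n<130)&(R[:,2]>-25)
for z in range(-15,80,8):
    q=R[k&(abs(R[:,2]-z)<4)]
    if len(q): print(z,len(q),q[:,0].min(),q[:,0].max(),q[:,1].min(),q[:,1].max())
m=np.linalg.norm(P[:,:2]-[587.8,187.9],axis=1)
for lo,hi in((220,240),(182,195)):
    Q=P[(m<32)&(P[:,2]>lo)&(P[:,2]<hi)];print(lo,len(Q),cv2.minEnclosingCircle(Q[:,:2].astype(np.float32)),np.percentile(Q[:,2],[5,50,95]))
y=(C[:,2]-C[:,0]>60)&(m<95)&(P[:,2]>100);Q=P[y]
for sg in(1,-1):
    q=Q[(Q[:,1]-187.9)*sg>28]
    if len(q)>5:
        v=np.polyfit(q[:,1],q[:,2],1);w=np.polyfit(q[:,1],q[:,0],1);print('arm',sg,len(q),q.min(0),q.max(0),np.degrees(np.arctan(v[0])),'dir',np.degrees(np.arctan(w[0])),np.polyval(w,187.9))
```

```text
13.9667 [588.5  95.6 347.6] [3.1 0.  1.6] [-0.6  0.3 -0.7] 85.32829058716794
1 290 -44.145805364107105 42.29069433296581 -8.903598617030383 12.51673660241957
9 929 -57.16384392852774 54.96143130081384 -9.485164061182118 13.490207053516087
17 1274 -57.473759680878175 54.95401440476644 -9.868689155257343 13.50532403810547
25 1526 -57.5478336498511 55.466290467764225 -9.284328554388367 13.690778665616534
33 1223 -57.16919747515158 54.9811196443037 -5.687754678945694 13.771696965636309
41 1157 -67.40747474702948 65.29157914763903 3.4629250496423936 16.05054913895404
49 5994 -75.45447425415819 73.28714797518228 -6.631351072638495 16.369819325586775
57 9534 -75.80289977676875 73.15917599553131 -4.597428563651377 19.955680924927577
65 10471 -73.9878953379748 71.25189343144825 5.637115711721933 20.249055717536436
73 7172 -67.94575538472043 64.26540626292979 11.049578870531178 20.3053530544433
220 2235 ((585.8397827148438, 189.6345672607422), 17.136220932006836) [226.5 228.2 229.6]
182 2412 ((585.7608642578125, 189.74258422851562), 29.4439640045166) [182.6 187.9 189.2]
arm 1 516 [578.7 218.4 163.7] [592.2 239.7 183.7] 34.20096045761831 dir 0.9582001381161588 584.7569045947105
arm -1 964 [578.9 106.7 161.6] [592.5 159.3 410.5] -47.69065796754172 dir -0.7263159348257908 585.0933297194503
```

View pics/w4.png

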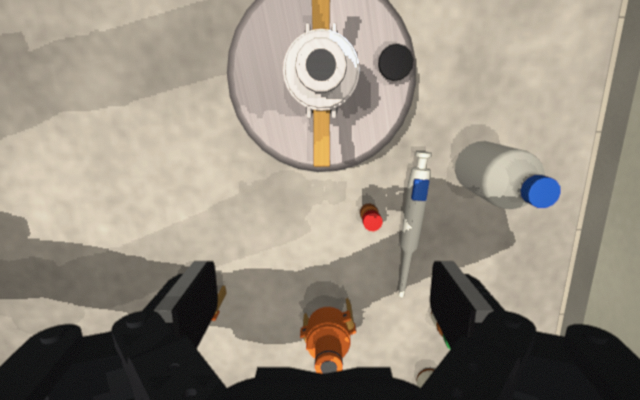

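The coupling is home (neck top 228, so mouth about 142). Its arms lie along world y, raised about 34°, and its axis is near (587.6, 188). I'll swing the +y arm with the side corner of one open finger. The tool will stand outboard at -x, turned -15°, so that body and knuckles clear the neck.

{"api": "send_rows", "payload": {
  "rows": [
    {"x": -1,"y": 3.5,"z": 0,"roll": -3,"claw": 0},
    {"x": -2,"y": 7,"z": 0,"roll": -6,"claw": 0},
    {"x": -3,"y": 10.5,"z": -2,"roll": -9,"claw": 0},
    {"x": -4,"y": 14,"z": -4,"roll": -12,"claw": 0},
    {"x": -5.1,"y": 17.3,"z": -6,"roll": -15,"claw": 0}
  ]
}}

```text
clock: 14.43
eef_pos: [534.5, 274.5, 283.9]
tool_rot: [-3.14, -0.001, 1.31]
force: [-0.4, 0.5, -1.3]
width: 85.6
```

{"api": "send_rows", "payload": {
  "rows": [
    {"x": 0,"y": 0,"z": -2,"roll": 0,"claw": 0},
    {"x": 0,"y": 0,"z": -3,"roll": 0,"claw": 0},
    {"x": 0,"y": 0,"z": -3,"roll": 0,"claw": 0},
    {"x": 0,"y": 0,"z": -3,"roll": 0,"claw": 0}
  ]
}}

```text
clock: 14.77
eef_pos: [536.6, 270.2, 254.8]
tool_rot: [-3.141, 0.002, 1.309]
force: [0.6, -1.0, -0.0]
width: 85.4
```

Run:
```python
from h import *
np.set_printoptions(precision=2,suppress=True)
s=ctrl.read_state();t=np.array(s['eef_pos']);print(s['clock'],t,s['tool_rot'],s['force'],s['qpos'])
T=np.array(ctrl.get_calibration('wrist')['T']);print('cam rel',T[:3,3]-t)
```

```text
14.7667 [536.56 270.19 254.76] [-3.14  0.    1.31] [ 0.61 -1.01 -0.03] [-0.33  0.56 -0.29  1.64  0.18  0.98 -0.94]
cam rel [ 18.09  66.96 131.5 ]
```

{"api": "send_rows", "payload": {
  "rows": [
    {"x": 0,"y": -0.1,"z": -2.5,"roll": 0,"claw": 0},
    {"x": 0,"y": -0.1,"z": -4.5,"roll": 0,"claw": 0},
    {"x": 0,"y": -0.1,"z": -6,"roll": 0,"claw": 0},
    {"x": 0,"y": -0.1,"z": -6,"roll": 0,"claw": 0}
  ]
}}

```text
clock: 15.1
eef_pos: [536.2, 267.7, 193.7]
tool_rot: [-3.139, 0.003, 1.308]
force: [-0.2, -0.4, 0.3]
width: 85.4
```

{"api": "send_rows", "payload": {
  "rows": [
    {"x": 0,"y": 0,"z": -0.4,"roll": 0,"claw": 0},
    {"x": 0,"y": 0,"z": -0.8,"roll": 0,"claw": 0},
    {"x": 0,"y": 0,"z": -1.2,"roll": 0,"claw": 0},
    {"x": 0,"y": 0,"z": -1.6,"roll": 0,"claw": 0},
    {"x": 0,"y": 0,"z": -1.8,"roll": 0,"claw": 0}
  ]
}}

```text
clock: 15.52
eef_pos: [537.3, 271.3, 178.1]
tool_rot: [3.14, -0.003, 1.311]
force: [-0.5, 2.1, 3.3]
width: 85.1
```

{"api": "send_rows", "payload": {
  "rows": [
    {"x": 0,"y": 0,"z": -0.4,"roll": 0,"claw": 0},
    {"x": 0,"y": 0,"z": -0.8,"roll": 0,"claw": 0},
    {"x": 0,"y": 0,"z": -1.2,"roll": 0,"claw": 0},
    {"x": 0,"y": 0,"z": -1.6,"roll": 0,"claw": 0}
  ]
}}

```text
clock: 15.85
eef_pos: [536.3, 269.2, 160.6]
tool_rot: [-3.141, 0.001, 1.309]
force: [0.3, 1.9, 1.5]
width: 85.1
```

{"api": "send_rows", "payload": {
  "rows": [
    {"x": 0,"y": 0,"z": -0.4,"roll": 0,"claw": 0},
    {"x": 0,"y": 0,"z": -0.8,"roll": 0,"claw": 0},
    {"x": 0,"y": 0,"z": -1.1,"roll": 0,"claw": 0}
  ]
}}

```text
clock: 16.1
eef_pos: [536.4, 269.5, 149.6]
tool_rot: [-3.141, 0.001, 1.31]
force: [-0.2, 0.5, 2.0]
width: 85.6
```

{"api": "send_rows", "payload": {
  "rows": [
    {"x": 0,"y": -0.15,"z": -0.28,"roll": 0,"claw": 0},
    {"x": 0,"y": -0.29,"z": -0.56,"roll": 0,"claw": 0},
    {"x": 0,"y": -0.5,"z": -0.88,"roll": 0,"claw": 0},
    {"x": 0,"y": -0.7,"z": -1.21,"roll": 0,"claw": 0}
  ]
}}

```text
clock: 16.43
eef_pos: [536.4, 263.5, 138.0]
tool_rot: [-3.141, -0.001, 1.311]
force: [0.4, 3.4, 0.3]
width: 85.7
```

{"api": "send_rows", "payload": {
  "rows": [
    {"x": 0,"y": -0.2,"z": -0.2,"roll": 0,"claw": 0},
    {"x": 0,"y": -0.4,"z": -0.38,"roll": 0,"claw": 0},
    {"x": 0,"y": -0.6,"z": -0.51,"roll": 0,"claw": 0}
  ]
}}

```text
clock: 16.68
eef_pos: [536.3, 257.1, 132.7]
tool_rot: [-3.141, -0.0, 1.31]
force: [0.4, 4.7, -0.4]
width: 85.7
```

{"api": "send_rows", "payload": {
  "rows": [
    {"x": 0,"y": -0.1,"z": -0.08,"roll": 0,"claw": 0},
    {"x": 0,"y": -0.2,"z": -0.14,"roll": 0,"claw": 0},
    {"x": 0,"y": -0.3,"z": -0.2,"roll": 0,"claw": 0}
  ]
}}

```text
clock: 16.93
eef_pos: [536.3, 253.9, 131.0]
tool_rot: [-3.141, -0.0, 1.31]
force: [-0.9, 4.2, -1.8]
width: 85.3
```

{"api": "send_rows", "payload": {
  "rows": [
    {"x": 0,"y": -0.1,"z": -0.05,"roll": 0,"claw": 0},
    {"x": 0,"y": -0.2,"z": -0.1,"roll": 0,"claw": 0}
  ]
}}

```text
clock: 17.1
eef_pos: [536.4, 251.9, 130.0]
tool_rot: [-3.141, -0.0, 1.31]
force: [-0.7, 4.4, -1.7]
width: 85.4
```

{"api": "send_rows", "payload": {
  "rows": [
    {"x": 0,"y": -0.1,"z": -0.03,"roll": 0,"claw": 0},
    {"x": 0,"y": -0.15,"z": -0.03,"roll": 0,"claw": 0}
  ]
}}

```text
clock: 17.27
eef_pos: [536.4, 250.2, 129.6]
tool_rot: [-3.141, 0.0, 1.31]
force: [-0.7, 5.5, -2.8]
width: 85.3
```

{"api": "send_rows", "payload": {
  "rows": [
    {"x": 0,"y": -0.05,"z": 0,"roll": 0,"claw": 0},
    {"x": 0,"y": -0.1,"z": 0,"roll": 0,"claw": 0}
  ]
}}

```text
clock: 17.43
eef_pos: [536.4, 249.4, 129.7]
tool_rot: [-3.141, -0.0, 1.31]
force: [-0.6, 4.3, -2.7]
width: 85.6
```

{"api": "send_rows", "payload": {
  "rows": [
    {"x": 0,"y": -0.05,"z": 0,"roll": 0,"claw": 0},
    {"x": 0,"y": -0.1,"z": 0,"roll": 0,"claw": 0}
  ]
}}

```text
clock: 17.6
eef_pos: [536.4, 248.5, 129.7]
tool_rot: [-3.141, -0.0, 1.31]
force: [-0.4, 4.3, -2.8]
width: 85.2
```

{"api": "send_rows", "payload": {
  "rows": [
    {"x": 0,"y": -0.05,"z": 0,"roll": 0,"claw": 0},
    {"x": 0,"y": -0.1,"z": 0,"roll": 0,"claw": 0}
  ]
}}

```text
clock: 17.77
eef_pos: [536.3, 247.1, 129.8]
tool_rot: [-3.141, 0.001, 1.31]
force: [-2.3, 1.5, 1.4]
width: 85.5
```

{"api": "send_rows", "payload": {
  "rows": [
    {"x": 0,"y": -0.05,"z": 0,"roll": 0,"claw": 0},
    {"x": 0,"y": -0.1,"z": 0,"roll": 0,"claw": 0}
  ]
}}

```text
clock: 17.93
eef_pos: [536.4, 245.9, 129.9]
tool_rot: [-3.141, 0.001, 1.309]
force: [-1.2, 3.6, -0.8]
width: 85.5
```

{"api": "send_rows", "payload": {
  "rows": [
    {"x": 0,"y": -0.05,"z": 0,"roll": 0,"claw": 0},
    {"x": 0,"y": -0.1,"z": 0,"roll": 0,"claw": 0}
  ]
}}

```text
clock: 18.1
eef_pos: [536.4, 245.7, 129.9]
tool_rot: [-3.141, -0.001, 1.31]
force: [-1.8, 4.9, -1.7]
width: 85.4
```

{"api": "send_rows", "payload": {
  "rows": [
    {"x": 0,"y": -0.05,"z": 0,"roll": 0,"claw": 0},
    {"x": 0,"y": -0.05,"z": 0,"roll": 0,"claw": 0}
  ]
}}

```text
clock: 18.27
eef_pos: [536.4, 245.7, 129.9]
tool_rot: [-3.141, -0.001, 1.311]
force: [-1.4, 5.3, -0.8]
width: 85.5
```

Run:
```python
from h import *
im,d=shot('side');im2,d2=shot('wrist')
u=proj('side',[587,210,150]);print(u)
x,y=[int(v) for v in u]
c=cv2.resize(im[y-60:y+70,x-80:x+80],None,fx=4,fy=4,interpolation=cv2.INTER_CUBIC)
cv2.imwrite('pics/s5.png',c)
```

```text
[283.14541307 311.9104283 ]
```

View pics/s5.png

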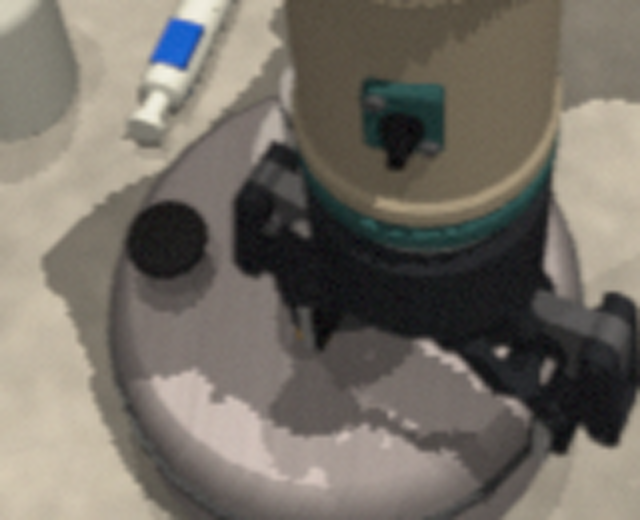

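The tool hides the arm at (310,330). The reading has stopped at y = 245.7 while the force builds, so it is at a stop. I'll press a little more to confirm that, then back off.

{"api": "send_rows", "payload": {
  "rows": [
    {"x": 0,"y": -0.1,"z": 0,"roll": 0,"claw": 0},
    {"x": 0,"y": -0.1,"z": 0,"roll": 0,"claw": 0},
    {"x": 0,"y": -0.1,"z": 0,"roll": 0,"claw": 0}
  ]
}}

```text
clock: 18.62
eef_pos: [536.3, 245.2, 129.8]
tool_rot: [-3.141, -0.002, 1.311]
force: [-1.6, 5.5, -1.3]
width: 85.5
```

{"api": "send_rows", "payload": {
  "rows": [
    {"x": 0,"y": -0.1,"z": 0,"roll": 0,"claw": 0},
    {"x": 0,"y": -0.1,"z": 0,"roll": 0,"claw": 0},
    {"x": 0,"y": -0.1,"z": 0,"roll": 0,"claw": 0}
  ]
}}

```text
clock: 18.87
eef_pos: [536.3, 244.8, 129.8]
tool_rot: [-3.141, -0.002, 1.312]
force: [-1.2, 8.5, -2.0]
width: 85.4
```

{"api": "send_rows", "payload": {
  "rows": [
    {"x": 0,"y": -0.1,"z": 0,"roll": 0,"claw": 0},
    {"x": 0,"y": -0.15,"z": 0,"roll": 0,"claw": 0},
    {"x": 0,"y": -0.15,"z": 0,"roll": 0,"claw": 0}
  ]
}}

```text
clock: 19.12
eef_pos: [536.2, 244.5, 129.7]
tool_rot: [-3.141, -0.004, 1.313]
force: [-0.9, 9.3, -4.5]
width: 85.0
```

{"api": "send_rows", "payload": {
  "rows": [
    {"x": 0,"y": 0.5,"z": 0,"roll": 0,"claw": 0},
    {"x": 0,"y": 2,"z": 1,"roll": 0,"claw": 0},
    {"x": 0,"y": 4,"z": 4,"roll": 0,"claw": 0},
    {"x": -1,"y": 4,"z": 7.5,"roll": 0,"claw": 0},
    {"x": -2,"y": 4,"z": 11,"roll": 3,"claw": 0}
  ]
}}

```text
clock: 19.53
eef_pos: [516.8, 280.6, 240.6]
tool_rot: [3.141, 0.002, 1.362]
force: [1.2, 0.1, -0.0]
width: 85.5
```

{"api": "send_rows", "payload": {
  "rows": [
    {"x": -1,"y": -1,"z": 3,"roll": 5,"claw": 0},
    {"x": -2,"y": -4,"z": 4,"roll": 9,"claw": 0},
    {"x": -3,"y": -7,"z": 4,"roll": 12,"claw": 0},
    {"x": -4,"y": -10,"z": 4,"roll": 12,"claw": 0},
    {"x": -5,"y": -13,"z": 4,"roll": 12,"claw": 0}
  ]
}}

```text
clock: 19.95
eef_pos: [466.5, 148.0, 280.3]
tool_rot: [3.14, 0.002, 1.569]
force: [0.6, 0.4, -0.5]
width: 85.4
```

Run:
```python
from h import *
np.set_printoptions(precision=1,suppress=True)
s=ctrl.read_state();t=np.array(s['eef_pos']);print(s['clock'],t,s['tool_rot'],s['force'],s['qpos'])
im,d=shot('side');u=proj('side',[587,210,150]);x,y=[int(v) for v in u]
c=cv2.resize(im[y-75:y+75,x-80:x+80],None,fx=4,fy=4,interpolation=cv2.INTER_CUBIC);cv2.imwrite('pics/s6.png',c)
P=cloud('side',d);C=im[d>0].astype(int);m=np.linalg.norm(P[:,:2]-[587.6,188],axis=1)
Q=P[(C[:,2]-C[:,0]>50)&(m<95)&(P[:,2]>95)&(P[:,1]>188)];print(len(Q),Q.min(0),Q.max(0),Q.mean(0))
Q=P[(m<17)&(P[:,2]>220)&(P[:,2]<240)];print(np.percentile(Q[:,2],[10,50,90]) if len(Q) else None)
```

```text
19.95 [466.5 148.  280.3] [3.1 0.  1.6] [ 0.6  0.4 -0.5] [-0.1  0.4 -0.4  1.9  0.2  0.9 -0.6]
219 [579.4 214.2  97.2] [594.8 228.1 165.3] [587.2 223.8 141.7]
[227.4 228.9 230.1]
```

View pics/s6.png

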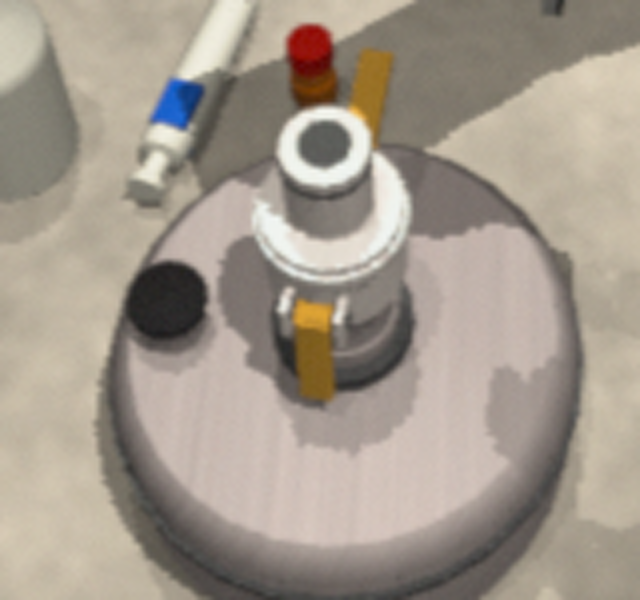

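The +y arm hangs down beside the cup at (315,350); the -y arm is still raised at (370,90). I'll fit the arm's slope to check its angle.

Run:
```python
from h import *
np.set_printoptions(precision=1,suppress=True)
im,d=shot('side');P=cloud('side',d);C=im[d>0].astype(int);m=np.linalg.norm(P[:,:2]-[587.6,188],axis=1)
Q=P[(C[:,2]-C[:,0]>50)&(m<60)&(P[:,2]>95)&(P[:,1]>188)]
for z in range(100,170,8):
    q=Q[abs(Q[:,2]-z)<4]; 
    if len(q): print(z,len(q),np.median(q[:,1]),q[:,1].min(),q[:,1].max())
q=Q[(Q[:,2]<150)];print(np.degrees(np.arctan(np.polyfit(q[:,2],q[:,1],1)[0])))
for lo,hi,r in((222,240,20),(182,195,32)):
    q=P[(m<r+8)&(P[:,2]>lo)&(P[:,2]<hi)];print(cv2.minEnclosingCircle(q[:,:2].astype(np.float32)),q[:,:2].min(0),q[:,:2].max(0))
im,d=shot('top');P=cloud('top',d);C=im[d>0].astype(int);m=np.linalg.norm(P[:,:2]-[587.6,188],axis=1)
q=P[(C[:,2]-C[:,0]>50)&(m<95)&(P[:,2]>95)&(P[:,1]<165)];print('arm b',len(q),q.min(0),q.max(0))
```

```text
100 2 216.20749228057443 215.2097261582358 217.20525840291305
108 14 227.79978052716137 226.8621369938402 228.57617470880342
116 18 227.32161275813456 226.09814139893786 228.49167142005746
124 23 226.53389696817018 225.17981902881215 228.20458440680528
132 23 225.9082539083991 224.7386064980121 227.16119460265205
140 26 225.4007699146029 222.9938093763044 226.40087292920376
148 26 224.63473392675832 221.14946394073053 225.45447849764926
156 43 223.31982416098353 218.23604025760602 224.96071483386712
164 43 218.62460790254568 214.72349998571542 222.83080356051764
-2.194067161908493
((586.98046875, 189.6464385986328), 16.983495712280273) [570.2 173.2] [603.2 206.4]
((587.0223388671875, 188.6732940673828), 29.465984344482422) [558.  163.9] [616.1 217.5]
arm b 145 [510.8 113.1 154. ] [596.4 158.6 643.4]
```

The first arm is down within a few degrees, within camera error; I'll recheck it at the end. Now the -y arm, with the mirrored motion.

{"api": "send_rows", "payload": {
  "rows": [
    {"x": 1.0,"y": -3,"z": 0,"roll": 5,"claw": 0},
    {"x": 3.0,"y": -4.1,"z": 0,"roll": 10,"claw": 0},
    {"x": 5.5,"y": -4.1,"z": -1,"roll": 15,"claw": 0},
    {"x": 7,"y": -4.1,"z": -2.5,"roll": 15,"claw": 0},
    {"x": 7,"y": -4.1,"z": -2.5,"roll": 15,"claw": 0}
  ]
}}

```text
clock: 20.52
eef_pos: [539.0, 109.1, 252.5]
tool_rot: [-3.14, 0.0, 1.831]
force: [0.0, -0.3, -0.2]
width: 85.2
```

{"api": "send_rows", "payload": {
  "rows": [
    {"x": 0,"y": 0,"z": 0,"roll": 0,"claw": 0},
    {"x": 0,"y": 0,"z": -2.5,"roll": 0,"claw": 0},
    {"x": 0,"y": 0,"z": -4.5,"roll": 0,"claw": 0},
    {"x": 0,"y": 0,"z": -5.5,"roll": 0,"claw": 0},
    {"x": 0,"y": 0,"z": -5.5,"roll": 0,"claw": 0}
  ]
}}

```text
clock: 20.93
eef_pos: [534.7, 110.3, 198.5]
tool_rot: [-3.138, 0.0, 1.834]
force: [-0.1, -0.3, -0.5]
width: 85.6
```

{"api": "send_rows", "payload": {
  "rows": [
    {"x": 0.1,"y": -0.25,"z": 0,"roll": 0,"claw": 0},
    {"x": 0.1,"y": -0.25,"z": -0.3,"roll": 0,"claw": 0},
    {"x": 0.1,"y": -0.25,"z": -0.6,"roll": 0,"claw": 0}
  ]
}}

```text
clock: 21.18
eef_pos: [538.5, 108.0, 195.0]
tool_rot: [3.139, 0.0, 1.833]
force: [0.8, -0.5, -0.1]
width: 85.5
```

{"api": "send_rows", "payload": {
  "rows": [
    {"x": 0,"y": 0,"z": -0.4,"roll": 0,"claw": 0},
    {"x": 0,"y": 0,"z": -0.8,"roll": 0,"claw": 0},
    {"x": 0,"y": 0,"z": -1.2,"roll": 0,"claw": 0},
    {"x": 0,"y": 0,"z": -1.6,"roll": 0,"claw": 0},
    {"x": 0,"y": 0,"z": -1.8,"roll": 0,"claw": 0}
  ]
}}

```text
clock: 21.6
eef_pos: [537.6, 107.1, 175.4]
tool_rot: [-3.141, 0.001, 1.833]
force: [0.2, -1.5, 1.7]
width: 85.4
```

Good contact. I carry on down.

{"api": "send_rows", "payload": {
  "rows": [
    {"x": 0,"y": 0,"z": -0.4,"roll": 0,"claw": 0},
    {"x": 0,"y": 0,"z": -0.8,"roll": 0,"claw": 0},
    {"x": 0,"y": 0,"z": -1.2,"roll": 0,"claw": 0},
    {"x": 0,"y": 0,"z": -1.5,"roll": 0,"claw": 0}
  ]
}}

```text
clock: 21.93
eef_pos: [537.5, 107.8, 160.3]
tool_rot: [-3.141, -0.0, 1.834]
force: [-0.3, -2.4, 2.8]
width: 85.8
```

{"api": "send_rows", "payload": {
  "rows": [
    {"x": 0,"y": 0,"z": -0.4,"roll": 0,"claw": 0},
    {"x": 0,"y": 0,"z": -0.8,"roll": 0,"claw": 0},
    {"x": 0,"y": 0,"z": -1.1,"roll": 0,"claw": 0}
  ]
}}

```text
clock: 22.18
eef_pos: [537.5, 107.7, 149.3]
tool_rot: [-3.141, 0.0, 1.833]
force: [0.3, -1.0, 2.5]
width: 85.0
```

{"api": "send_rows", "payload": {
  "rows": [
    {"x": 0,"y": 0.15,"z": -0.28,"roll": 0,"claw": 0},
    {"x": 0,"y": 0.29,"z": -0.56,"roll": 0,"claw": 0},
    {"x": 0,"y": 0.5,"z": -0.88,"roll": 0,"claw": 0},
    {"x": 0,"y": 0.7,"z": -1.21,"roll": 0,"claw": 0}
  ]
}}

```text
clock: 22.52
eef_pos: [537.3, 114.3, 137.2]
tool_rot: [-3.141, 0.001, 1.833]
force: [0.5, -4.6, 1.3]
width: 85.3
```

{"api": "send_rows", "payload": {
  "rows": [
    {"x": 0,"y": 0.2,"z": -0.2,"roll": 0,"claw": 0},
    {"x": 0,"y": 0.4,"z": -0.38,"roll": 0,"claw": 0},
    {"x": 0,"y": 0.6,"z": -0.51,"roll": 0,"claw": 0}
  ]
}}

```text
clock: 22.77
eef_pos: [537.1, 120.5, 132.0]
tool_rot: [-3.14, 0.001, 1.833]
force: [-0.4, -5.3, -1.1]
width: 85.3
```

{"api": "send_rows", "payload": {
  "rows": [
    {"x": 0,"y": 0.1,"z": -0.08,"roll": 0,"claw": 0},
    {"x": 0,"y": 0.2,"z": -0.14,"roll": 0,"claw": 0},
    {"x": 0,"y": 0.3,"z": -0.2,"roll": 0,"claw": 0}
  ]
}}

```text
clock: 23.02
eef_pos: [537.1, 123.7, 130.3]
tool_rot: [-3.141, 0.0, 1.833]
force: [0.0, -5.5, -2.9]
width: 85.3
```

{"api": "send_rows", "payload": {
  "rows": [
    {"x": 0,"y": 0.1,"z": -0.03,"roll": 0,"claw": 0},
    {"x": 0,"y": 0.2,"z": -0.06,"roll": 0,"claw": 0},
    {"x": 0,"y": 0.25,"z": -0.06,"roll": 0,"claw": 0}
  ]
}}

```text
clock: 23.27
eef_pos: [537.1, 126.4, 129.8]
tool_rot: [-3.141, -0.0, 1.834]
force: [-0.0, -4.3, -2.5]
width: 85.1
```

{"api": "send_rows", "payload": {
  "rows": [
    {"x": 0,"y": 0.1,"z": 0,"roll": 0,"claw": 0},
    {"x": 0,"y": 0.2,"z": 0,"roll": 0,"claw": 0}
  ]
}}

```text
clock: 23.43
eef_pos: [537.0, 128.1, 129.8]
tool_rot: [-3.14, 0.0, 1.833]
force: [-0.5, -6.0, -4.3]
width: 85.4
```

{"api": "send_rows", "payload": {
  "rows": [
    {"x": 0,"y": 0.1,"z": 0,"roll": 0,"claw": 0},
    {"x": 0,"y": 0.15,"z": 0,"roll": 0,"claw": 0}
  ]
}}

```text
clock: 23.6
eef_pos: [536.9, 128.6, 129.6]
tool_rot: [-3.139, 0.001, 1.832]
force: [-1.2, -7.4, -3.5]
width: 85.3
```

{"api": "send_rows", "payload": {
  "rows": [
    {"x": 0,"y": 0.1,"z": 0,"roll": 0,"claw": 0},
    {"x": 0,"y": 0.15,"z": 0,"roll": 0,"claw": 0}
  ]
}}

```text
clock: 23.77
eef_pos: [536.8, 129.0, 129.6]
tool_rot: [-3.138, 0.003, 1.831]
force: [-0.5, -9.3, -3.6]
width: 85.2
```

{"api": "send_rows", "payload": {
  "rows": [
    {"x": 0,"y": 0.1,"z": 0,"roll": 0,"claw": 0},
    {"x": 0,"y": 0.15,"z": 0,"roll": 0,"claw": 0}
  ]
}}

```text
clock: 23.93
eef_pos: [536.6, 129.3, 129.5]
tool_rot: [-3.137, 0.004, 1.83]
force: [-1.8, -11.2, -2.7]
width: 84.9
```

{"api": "send_rows", "payload": {
  "rows": [
    {"x": 0,"y": 0.1,"z": 0,"roll": 0,"claw": 0},
    {"x": 0,"y": 0.1,"z": 0,"roll": 0,"claw": 0}
  ]
}}

```text
clock: 24.1
eef_pos: [536.5, 129.5, 129.4]
tool_rot: [-3.137, 0.005, 1.83]
force: [-0.9, -12.5, -1.7]
width: 85.4
```

Force is rising at a stop. I'll back off and look.

{"api": "send_rows", "payload": {
  "rows": [
    {"x": 0,"y": -1,"z": 0,"roll": 0,"claw": 0},
    {"x": 0,"y": -3,"z": 1,"roll": -5,"claw": 0},
    {"x": 1,"y": -6,"z": 4,"roll": -10,"claw": 0},
    {"x": 2,"y": -9,"z": 7,"roll": -15,"claw": 0},
    {"x": 4,"y": -12,"z": 9,"roll": -15,"claw": 0}
  ]
}}

```text
clock: 24.52
eef_pos: [576.8, 18.6, 221.6]
tool_rot: [3.137, -0.004, 1.573]
force: [1.8, 0.3, 0.1]
width: 85.7
```

{"api": "send_rows", "payload": {
  "rows": [
    {"x": 1,"y": -1,"z": 0,"roll": 0,"claw": 0},
    {"x": 1,"y": -1,"z": 0,"roll": 0,"claw": 0},
    {"x": 1,"y": -1,"z": 0,"roll": 0,"claw": 0}
  ]
}}

```text
clock: 24.77
eef_pos: [587.3, 7.6, 219.2]
tool_rot: [3.138, -0.003, 1.572]
force: [-0.2, -0.1, -0.1]
width: 85.5
```

```bash
cat > chk.py <<'E'
from h import *
import sys
np.set_printoptions(precision=1,suppress=True)
s=ctrl.read_state();print(s['clock'],s['eef_pos'],s['tool_rot'],s['force'])
def arm(c,sg,name=None):
    im,d=shot(c,name);P=cloud(c,d);C=im[d>0].astype(int);m=np.linalg.norm(P[:,:2]-[587.6,188],axis=1)
    Q=P[(C[:,2]-C[:,0]>50)&(m<60)&(P[:,2]>98)&((P[:,1]-188)*sg>15)]
    for z in range(100,170,8):
        q=Q[abs(Q[:,2]-z)<4]
        if len(q)>4: print(c,z,len(q),np.median(q[:,1]))
    q=Q[(Q[:,2]<150)&(Q[:,2]>104)];print('angle',sg*np.degrees(np.arctan(-np.polyfit(q[:,2],q[:,1],1)[0])) if len(q)>9 else None)
    for lo,hi,r in((222,240,20),(182,195,32)):
        q=P[(m<r+8)&(P[:,2]>lo)&(P[:,2]<hi)];print(cv2.minEnclosingCircle(q[:,:2].astype(np.float32)),np.median(q[:,2]))
    # cup side / stub side slope facing the camera
    q=P[(abs(P[:,0]-587.6)<3)&((P[:,1]-188)*sg>10)&(m<20)&(P[:,2]>192)&(P[:,2]<224)]
    if len(q)>9: print('neck side slope',sg*np.degrees(np.arctan(-np.polyfit(q[:,2],q[:,1],1)[0])))
arm('wrist',-1,sys.argv[1]);arm('side',1)
E
python3 chk.py w7
```

```text
24.7667 [587.3   7.6 219.2] [ 3.1 -0.   1.6] [-0.2 -0.1 -0.1]
angle None
((0.0, 0.0), 0.0) nan
((0.0, 0.0), 0.0) nan
side 108 16 229.07477346484103
side 116 23 228.9498914312312
side 124 24 228.19520652031275
side 132 26 227.45019246873966
side 140 27 226.57915858888063
side 148 23 225.74129307740802
side 156 38 224.7935179195142
side 164 52 219.8083156212522
angle 1.8629587635340517
((587.805419921875, 188.86260986328125), 17.103721618652344) 228.38870029690372
((587.3610229492188, 189.04029846191406), 29.50069236755371) 188.22902758202332
neck side slope -0.34067725454173464
  return _methods._mean(a, axis=axis, dtype=dtype,
  ret = ret.dtype.type(ret / rcount)
```

View pics/w7.png

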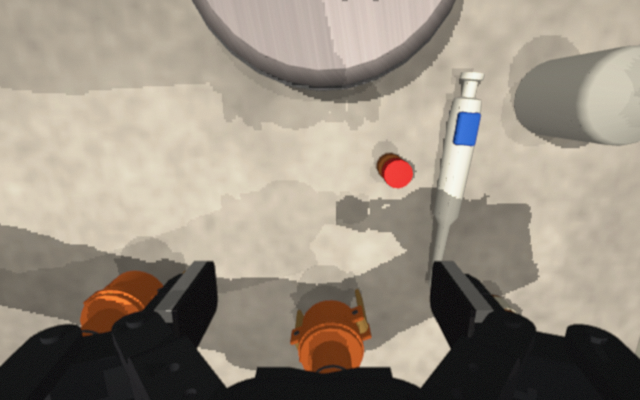

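The picture misses the coupling. The side camera's fit shows the +y arm about 5° short of down while the neck stands straight. Probably the wide pad passed beside the arm and pressed on the lugs, not on the arm. I'll move the tool 8 mm nearer in x, turn it to 20°, and finish both arms, cam_b first.

{"api": "send_rows", "payload": {
  "rows": [
    {"x": -1,"y": 2.5,"z": 0,"roll": 5,"claw": 0},
    {"x": -2.2,"y": 5,"z": 0,"roll": 10,"claw": 0},
    {"x": -3.3,"y": 7.5,"z": -1,"roll": 15,"claw": 0},
    {"x": -4.3,"y": 10,"z": -3,"roll": 20,"claw": 0},
    {"x": -4.3,"y": 10,"z": -5,"roll": 20,"claw": 0}
  ]
}}

```text
clock: 25.28
eef_pos: [540.1, 115.6, 168.7]
tool_rot: [3.139, -0.006, 1.936]
force: [0.3, 1.3, 0.6]
width: 85.5
```

{"api": "send_rows", "payload": {
  "rows": [
    {"x": 0,"y": 0,"z": -2,"roll": 0,"claw": 0},
    {"x": 0,"y": 0,"z": -3.5,"roll": 0,"claw": 0},
    {"x": 0,"y": 0,"z": -3.9,"roll": 0,"claw": 0},
    {"x": 0,"y": 0,"z": -3.9,"roll": 0,"claw": 0},
    {"x": 0,"y": 0,"z": -3.9,"roll": 0,"claw": 0}
  ]
}}

```text
clock: 25.7
eef_pos: [542.9, 107.5, 129.7]
tool_rot: [3.141, -0.001, 1.922]
force: [0.0, 0.0, 0.4]
width: 85.6
```

Now in towards the arm, with x +1.

{"api": "send_rows", "payload": {
  "rows": [
    {"x": 0.1,"y": 0.4,"z": 0,"roll": 0,"claw": 0},
    {"x": 0.1,"y": 0.8,"z": 0,"roll": 0,"claw": 0},
    {"x": 0.1,"y": 1.1,"z": 0,"roll": 0,"claw": 0}
  ]
}}

```text
clock: 25.95
eef_pos: [544.7, 118.3, 130.3]
tool_rot: [3.139, -0.0, 1.921]
force: [-0.4, 1.0, 0.4]
width: 85.8
```

{"api": "send_rows", "payload": {
  "rows": [
    {"x": 0,"y": 0.15,"z": 0,"roll": 0,"claw": 0},
    {"x": 0,"y": 0.3,"z": 0,"roll": 0,"claw": 0}
  ]
}}

```text
clock: 26.12
eef_pos: [544.2, 120.7, 129.8]
tool_rot: [3.141, -0.0, 1.921]
force: [-0.7, -0.6, 0.3]
width: 85.2
```

{"api": "send_rows", "payload": {
  "rows": [
    {"x": 0,"y": 0.1,"z": 0,"roll": 0,"claw": 0},
    {"x": 0,"y": 0.2,"z": 0,"roll": 0,"claw": 0}
  ]
}}

```text
clock: 26.28
eef_pos: [544.1, 122.3, 129.5]
tool_rot: [3.142, 0.0, 1.921]
force: [-0.2, 0.8, -0.1]
width: 85.4
```

{"api": "send_rows", "payload": {
  "rows": [
    {"x": 0,"y": 0.1,"z": 0,"roll": 0,"claw": 0},
    {"x": 0,"y": 0.2,"z": 0,"roll": 0,"claw": 0}
  ]
}}

```text
clock: 26.45
eef_pos: [544.0, 124.2, 129.3]
tool_rot: [-3.141, 0.0, 1.92]
force: [-0.2, -0.2, -0.4]
width: 85.6
```

{"api": "send_rows", "payload": {
  "rows": [
    {"x": 0,"y": 0.1,"z": 0,"roll": 0,"claw": 0},
    {"x": 0,"y": 0.2,"z": 0,"roll": 0,"claw": 0}
  ]
}}

```text
clock: 26.62
eef_pos: [544.0, 124.8, 129.2]
tool_rot: [-3.14, 0.002, 1.919]
force: [-0.6, -4.1, 0.4]
width: 85.4
```

{"api": "send_rows", "payload": {
  "rows": [
    {"x": 0,"y": 0.1,"z": 0,"roll": 0,"claw": 0},
    {"x": 0,"y": 0.15,"z": 0,"roll": 0,"claw": 0}
  ]
}}

```text
clock: 26.78
eef_pos: [543.9, 125.2, 129.1]
tool_rot: [-3.139, 0.003, 1.918]
force: [0.8, -6.6, 0.2]
width: 85.3
```

{"api": "send_rows", "payload": {
  "rows": [
    {"x": 0,"y": 0.1,"z": 0,"roll": 0,"claw": 0},
    {"x": 0,"y": 0.2,"z": 0,"roll": 0,"claw": 0}
  ]
}}

```text
clock: 26.95
eef_pos: [543.7, 125.6, 129.0]
tool_rot: [-3.138, 0.004, 1.917]
force: [0.9, -10.1, 0.9]
width: 85.2
```

{"api": "send_rows", "payload": {
  "rows": [
    {"x": 0,"y": 0.1,"z": 0,"roll": 0,"claw": 0},
    {"x": 0,"y": 0.2,"z": 0,"roll": 0,"claw": 0}
  ]
}}

```text
clock: 27.12
eef_pos: [543.7, 125.9, 128.9]
tool_rot: [-3.137, 0.006, 1.915]
force: [1.0, -13.8, 2.2]
width: 85.3
```

{"api": "send_rows", "payload": {
  "rows": [
    {"x": 0,"y": 0.1,"z": 0,"roll": 0,"claw": 0},
    {"x": 0,"y": 0.2,"z": 0,"roll": 0,"claw": 0}
  ]
}}

```text
clock: 27.28
eef_pos: [543.7, 126.2, 128.8]
tool_rot: [-3.135, 0.008, 1.914]
force: [0.5, -16.0, 2.0]
width: 85.2
```

{"api": "send_rows", "payload": {
  "rows": [
    {"x": 0,"y": -1,"z": 0,"roll": 0,"claw": 0},
    {"x": 0,"y": -2.5,"z": 2,"roll": -5,"claw": 0},
    {"x": 1,"y": -4,"z": 6,"roll": -10,"claw": 0},
    {"x": 2.5,"y": -6,"z": 10,"roll": -15,"claw": 0},
    {"x": 4.3,"y": -8,"z": 13,"roll": -20,"claw": 0}
  ]
}}

```text
clock: 27.7
eef_pos: [584.1, 58.2, 256.9]
tool_rot: [3.141, -0.003, 1.571]
force: [0.0, 0.4, -0.2]
width: 85.4
```

{"api": "send_rows", "payload": {
  "rows": [
    {"x": 0,"y": 0,"z": 2,"roll": 0,"claw": 0},
    {"x": 0,"y": 0,"z": 2,"roll": 0,"claw": 0},
    {"x": 0,"y": 0,"z": 2,"roll": 0,"claw": 0},
    {"x": 0,"y": 0,"z": 2,"roll": 0,"claw": 0}
  ]
}}

```text
clock: 28.03
eef_pos: [583.4, 57.7, 273.8]
tool_rot: [-3.14, -0.001, 1.573]
force: [-0.6, 0.2, -0.6]
width: 85.5
```

```bash
python3 chk.py w8
python3 - <<'E'
from h import *
im=cv2.imread('pics/w8.png');u=proj('wrist',[587.6,165,160]);print(u)
x,y=int(u[0]),int(u[1]);y0=max(0,y-75)
cv2.imwrite('pics/w8c.png',cv2.resize(im[y0:y0+150,x-100:x+100],None,fx=4,fy=4,interpolation=cv2.INTER_CUBIC))
E
```

```text
28.0333 [583.4  57.7 273.8] [-3.1 -0.   1.6] [-0.6  0.2 -0.6]
wrist 124 6 152.1827235346945
wrist 148 16 151.81611868389524
wrist 156 123 152.94921130420857
wrist 164 221 156.81272233675125
angle -0.9691155916595429
((587.0086669921875, 170.69570922851562), 4.991682052612305) 222.74735111125392
((587.2716064453125, 180.01431274414062), 28.18817901611328) 188.14735071411363
neck side slope -1.3961691368345743
side 108 14 230.15406524755798
side 116 26 229.44246472616567
side 124 27 228.36613526592834
side 132 20 227.7493949684026
side 140 27 226.89910276897322
side 148 26 225.81700711042453
side 156 34 224.8315106833216
side 164 55 220.28374403340024
angle 3.7590188658695824
((587.5449829101562, 187.87136840820312), 17.478036880493164) 228.56389760271156
((587.4419555664062, 189.2670135498047), 29.697525024414062) 188.2240680768321
neck side slope 0.6685301776313066
[331.6051863   36.91044157]
```

View pics/w8c.png

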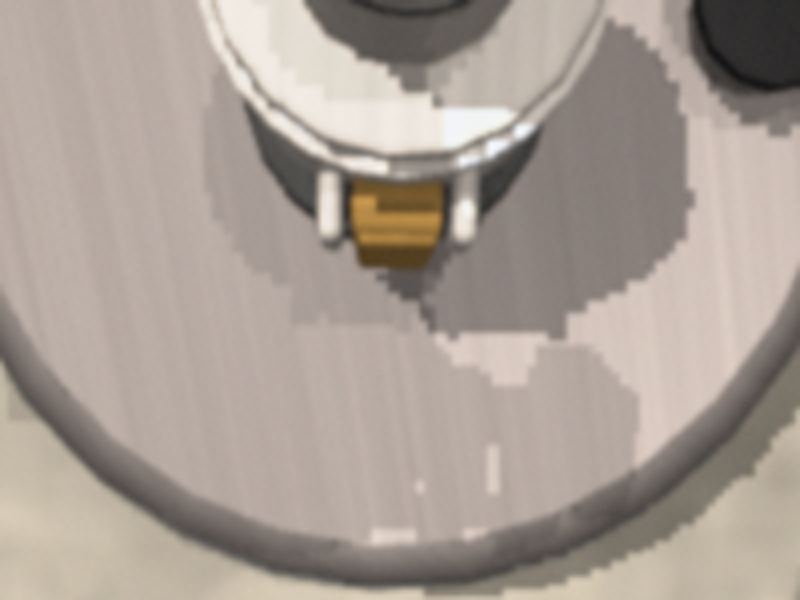

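cam_b hangs straight down with its face at y = 152, which is u = 36.5 and so angle 0. cam_a still shows 5-6° on the side camera, so I'll press it home with the corrected pose.

{"api": "send_rows", "payload": {
  "rows": [
    {"x": -0.8,"y": 4,"z": 0,"roll": -4,"claw": 0},
    {"x": -1.6,"y": 8,"z": 0,"roll": -8,"claw": 0},
    {"x": -2.4,"y": 12,"z": 0,"roll": -12,"claw": 0},
    {"x": -3.2,"y": 16,"z": 0,"roll": -16,"claw": 0},
    {"x": -3.9,"y": 19,"z": 0,"roll": -20,"claw": 0}
  ]
}}

```text
clock: 28.55
eef_pos: [543.1, 251.1, 273.3]
tool_rot: [-3.139, -0.0, 1.223]
force: [-0.0, -0.4, 0.2]
width: 85.6
```

{"api": "send_rows", "payload": {
  "rows": [
    {"x": 0,"y": 2.2,"z": 0,"roll": 0,"claw": 0},
    {"x": 0,"y": 2.2,"z": -2,"roll": 0,"claw": 0},
    {"x": 0,"y": 2.2,"z": -5,"roll": 0,"claw": 0},
    {"x": 0,"y": 2.2,"z": -8,"roll": 0,"claw": 0},
    {"x": 0,"y": 2.2,"z": -8,"roll": 0,"claw": 0}
  ]
}}

```text
clock: 28.97
eef_pos: [540.7, 267.0, 188.0]
tool_rot: [-3.133, 0.01, 1.224]
force: [-0.2, -0.1, -0.7]
width: 85.2
```

{"api": "send_rows", "payload": {
  "rows": [
    {"x": 0.1,"y": 0,"z": 0,"roll": 0,"claw": 0},
    {"x": 0.1,"y": 0,"z": -2,"roll": 0,"claw": 0},
    {"x": 0.1,"y": 0,"z": -4,"roll": 0,"claw": 0},
    {"x": 0.1,"y": 0,"z": -6,"roll": 0,"claw": 0},
    {"x": 0.1,"y": 0,"z": -6,"roll": 0,"claw": 0}
  ]
}}

```text
clock: 29.38
eef_pos: [545.3, 268.1, 133.0]
tool_rot: [-3.139, 0.003, 1.223]
force: [-0.2, -1.2, -0.9]
width: 85.7
```

{"api": "send_rows", "payload": {
  "rows": [
    {"x": 0,"y": -0.2,"z": 0,"roll": 0,"claw": 0},
    {"x": 0,"y": -0.4,"z": 0,"roll": 0,"claw": 0},
    {"x": 0,"y": -0.6,"z": 0,"roll": 0,"claw": 0}
  ]
}}

```text
clock: 29.63
eef_pos: [547.7, 263.2, 136.7]
tool_rot: [3.139, -0.003, 1.222]
force: [0.3, 0.6, -0.6]
width: 85.3
```

{"api": "send_rows", "payload": {
  "rows": [
    {"x": 0,"y": 0,"z": 0,"roll": 0,"claw": 0},
    {"x": 0,"y": 0,"z": 0,"roll": 0,"claw": 0},
    {"x": 0,"y": 0,"z": 0,"roll": 0,"claw": 0}
  ]
}}

```text
clock: 29.88
eef_pos: [546.8, 262.9, 135.4]
tool_rot: [3.141, -0.001, 1.222]
force: [0.6, 0.1, 0.7]
width: 85.3
```

Shift x by -2.5 mm and z by -5 mm, then in.

{"api": "send_rows", "payload": {
  "rows": [
    {"x": -0.25,"y": -0.2,"z": -0.3,"roll": 0,"claw": 0},
    {"x": -0.25,"y": -0.4,"z": -0.5,"roll": 0,"claw": 0},
    {"x": -0.25,"y": -0.6,"z": -0.5,"roll": 0,"claw": 0}
  ]
}}

```text
clock: 30.13
eef_pos: [543.3, 256.4, 129.0]
tool_rot: [-3.141, 0.001, 1.223]
force: [-0.9, -0.5, 0.5]
width: 85.5
```

{"api": "send_rows", "payload": {
  "rows": [
    {"x": 0,"y": -0.1,"z": 0,"roll": 0,"claw": 0},
    {"x": 0,"y": -0.2,"z": 0,"roll": 0,"claw": 0}
  ]
}}

```text
clock: 30.3
eef_pos: [543.9, 254.5, 129.5]
tool_rot: [-3.142, 0.0, 1.222]
force: [0.6, 0.1, 0.2]
width: 85.3
```

{"api": "send_rows", "payload": {
  "rows": [
    {"x": 0,"y": -0.1,"z": 0,"roll": 0,"claw": 0},
    {"x": 0,"y": -0.15,"z": 0,"roll": 0,"claw": 0}
  ]
}}

```text
clock: 30.47
eef_pos: [543.9, 253.9, 129.6]
tool_rot: [-3.141, -0.001, 1.223]
force: [-0.3, 1.4, -1.6]
width: 85.6
```

{"api": "send_rows", "payload": {
  "rows": [
    {"x": 0,"y": -0.1,"z": 0,"roll": 0,"claw": 0},
    {"x": 0,"y": -0.2,"z": 0,"roll": 0,"claw": 0}
  ]
}}

```text
clock: 30.63
eef_pos: [543.8, 253.1, 129.6]
tool_rot: [-3.141, -0.003, 1.224]
force: [0.8, 3.6, -3.6]
width: 85.3
```

{"api": "send_rows", "payload": {
  "rows": [
    {"x": 0,"y": -0.1,"z": 0,"roll": 0,"claw": 0},
    {"x": 0,"y": -0.2,"z": 0,"roll": 0,"claw": 0}
  ]
}}

```text
clock: 30.8
eef_pos: [543.5, 251.7, 129.5]
tool_rot: [-3.141, -0.003, 1.225]
force: [0.6, 9.0, -6.2]
width: 85.0
```

{"api": "send_rows", "payload": {
  "rows": [
    {"x": 0,"y": -0.1,"z": 0,"roll": 0,"claw": 0},
    {"x": 0,"y": -0.2,"z": 0,"roll": 0,"claw": 0}
  ]
}}

```text
clock: 30.97
eef_pos: [543.4, 251.3, 129.3]
tool_rot: [-3.14, -0.005, 1.226]
force: [0.6, 10.8, -8.1]
width: 85.4
```

{"api": "send_rows", "payload": {
  "rows": [
    {"x": 0,"y": -0.1,"z": 0,"roll": 0,"claw": 0},
    {"x": 0,"y": -0.2,"z": 0,"roll": 0,"claw": 0}
  ]
}}

```text
clock: 31.13
eef_pos: [543.3, 251.0, 129.3]
tool_rot: [-3.14, -0.008, 1.228]
force: [1.9, 13.7, -8.9]
width: 85.4
```

It moved 2.5 mm further and met a stiff stop, at the same place as cam_b's. I'll back off and verify.

{"api": "send_rows", "payload": {
  "rows": [
    {"x": 0,"y": 1,"z": 0,"roll": 0,"claw": 0},
    {"x": 0,"y": 2.5,"z": 2,"roll": 0,"claw": 0},
    {"x": -2,"y": 3,"z": 6,"roll": 0,"claw": 0},
    {"x": -5,"y": 2,"z": 10,"roll": 0,"claw": 0},
    {"x": -8,"y": -1,"z": 13,"roll": 0,"claw": 0}
  ]
}}

```text
clock: 31.55
eef_pos: [476.3, 249.3, 248.1]
tool_rot: [3.141, -0.003, 1.226]
force: [0.5, -0.0, -0.1]
width: 85.5
```

{"api": "send_rows", "payload": {
  "rows": [
    {"x": -1,"y": -4,"z": 0,"roll": 0,"claw": 0},
    {"x": -2,"y": -8,"z": 0,"roll": 0,"claw": 0},
    {"x": -3,"y": -12,"z": 0,"roll": 0,"claw": 0},
    {"x": -3,"y": -15,"z": 0,"roll": 0,"claw": 0},
    {"x": -3,"y": -15,"z": 0,"roll": 0,"claw": 0}
  ]
}}

```text
clock: 31.97
eef_pos: [445.5, 88.0, 246.2]
tool_rot: [3.141, 0.006, 1.212]
force: [-0.2, 0.1, 0.6]
width: 85.3
```

```bash
python3 chk.py w9 2>/dev/null
python3 - <<'E'
from h import *
im,d=shot('side');u=proj('side',[587,210,150]);x,y=[int(v) for v in u]
cv2.imwrite('pics/s9.png',cv2.resize(im[y-75:y+75,x-80:x+80],None,fx=4,fy=4,interpolation=cv2.INTER_CUBIC))
E
```

```text
31.9667 [445.5  88.  246.2] [3.1 0.  1.2] [-0.2  0.1  0.6]
wrist 108 15 158.22761810172057
wrist 116 30 158.58663539128696
wrist 124 39 158.3364230746343
wrist 156 72 156.57764223773475
wrist 164 321 160.6657162040279
angle -0.49678954395222974
((0.0, 0.0), 0.0) nan
((578.4918212890625, 166.14401245117188), 9.85264778137207) 183.29090201483172
side 108 10 225.03206648880507
side 116 21 225.01886185474038
side 124 21 225.0504344246928
side 132 20 224.84468113623188
side 140 26 224.54684632353369
side 148 18 224.74884548240328
side 156 41 223.8114083414832
side 164 45 219.11243902952913
angle 0.38133848838851847
((587.837158203125, 188.63381958007812), 17.360549926757812) 228.32771921676542
((587.2864379882812, 189.1175079345703), 29.43462562561035) 187.95777748001098
neck side slope -0.2644759792847369
```

View pics/s9.png

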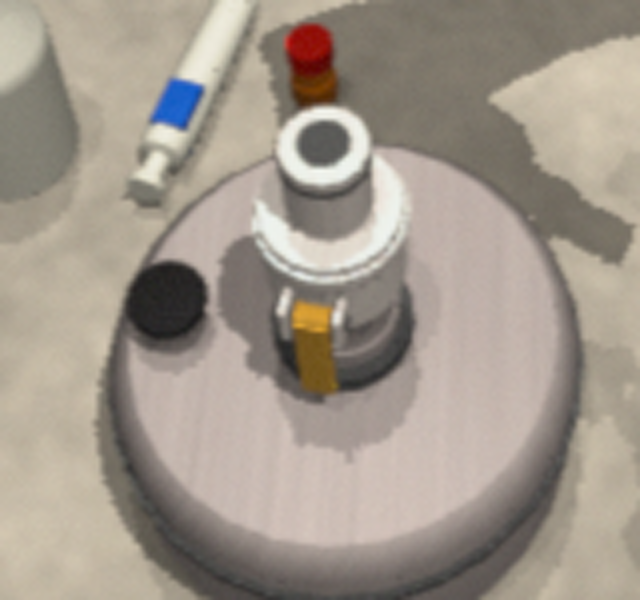

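cam_a now hangs vertical (about 0.4°, face at y = 225). cam_b reads about -0.5°. The coupling is straight and the bystanders in view are where they were. I'm handing in.

```bash
python3 -c "
from cell import ctrl
print(ctrl.finish_job())"
```

```text
the job is handed in; nothing more can be done
None
```

The silver coupling is home on the adaptor and both cam arms are right down. I handed the job in at about 32 s.

- **Seating:** I felt the O-ring at about 7 N, then the gasket, then a hard stop. The wrist read 18 N there with no more travel. The neck top measured 228 mm, which puts the mouth at about 142 mm.
- **Arms:** I swung cam_a down first, then cam_b. The peak push was about 16 N on either arm. The first push on cam_a left it about 5° short, so I pressed both again from a better position. cam_a moved further, to its stop; cam_b was already at its stop.
- **Last checks:** cam_a reads about 0.4° and cam_b about -0.5° from straight down. The neck's slope reads about -0.3°. The robot was touching nothing.
- **Less certain:** During the first pushes on the arms, the gripper pad probably also pressed on the coupling's lugs, with 12.5 N at most. I could not read the gasket's squeeze directly. I did not measure the bystanders again: the vial and pipette look unmoved in the last picture, and the others were not all in view.

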